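# Walk the gauge unit home under the bridge and latch it

### The job

The gauge unit is too heavy to carry, so walk it forward into its bay under the bridge: push its left end ahead, then its right end, then its left again and so on, the first three being short swings that carry that end at least 20 mm further in than the other, until the unit stands square against the back stop between the cheeks. Push only on the case or its rubber pads, never on the gauge; do not tip the unit, bump the bridge or disturb the things lying about. Then swing the red latch fully shut in front of the unit's right pad and let go.

Things in the scene. Friction and masses are not known exactly. Their poses are not given: they have to be found in the camera images.
- bay: Docking bay fixed to the table. Origin on the table at the middle of the robot-side face of the back stop (steel bar 280 wide, 30 high); x points inward, away from the robot, the way the unit travels, y left, z up. A cheek 30 high runs 50 towards the robot at each end, inner faces y = +/-128. Home: unit origin at x = -50 (far face on the stop), y within 30 of the middle, square.
- bridge: Grey gantry over the bay, same origin and axes. Beam x -125 to -75, y -210 to 210, underside at height 170, top 200; posts 30 square at x = -90, y = +/-195. It overhangs the pushing end of the unit when home, so the tool must lean about 40 degrees: fingers pointing forward and down, gripper body on the robot's side. Must not be bumped (over 5 N).
- skew: Short yellow stroke painted on the table behind the stop, fixed to the bay; its x axis is level and points 45 degrees to the right (clockwise from above) of the bay's x. Only a reference direction for telling which way the unit is swung.
- unit: Heavy loose aluminium unit, 100 deep (x) x 180 wide (y) x 120 high, about 2.5 kg (varies 20 %). Origin: centre of its underside; x from its gauge face to its far face (about along bay x), y to its left. Starts 95 to 130 mm short of home. Slides flat when pushed low (below 60 high); a push on one pad (5 to 20 N) swings it about its other half: its centre gains about 10 mm per 0.1 rad.
- gauge: Round dial gauge on the unit's robot-side face, 68 diameter, standing out 22, centre at height 72 in the middle of the face (origin: centre of its back). Fragile: nothing may press on it (over 2 N).
- left_pad (a point): Middle of the outer face of the left rubber pad on the unit's robot-side face, unit frame (-57, +70, 40) mm. Pad 34 wide (y), from height 15 to 65, standing out 7. A yellow mark lies above it on the unit's top.
- right_pad (a point): The same for the right pad, unit frame (-57, -70, 40) mm.
- latch (a joint): Red latch bar turning level about an upright pivot right of the bay. 0 = fully shut (bar along bay +y, in front of the right pad, 7 mm clear of it when the unit is home); grows counter-clockwise from above: 1.57 points to the robot (bay -x), more also outward to the right, up to 2.7. Starts open at 1.8 to 2.4, stays where left, needs 1 to 3 N at its tip.
- latch_tip (a point): Centre of the round knob (18 diameter, heights 21 to 51) at the free end of the latch bar, 85 from the pivot axis, at height 35. The bar is 14 thick, heights 23 to 45.
- latch_pivot (a point): On the latch's upright pivot axis (boss 24 diameter up to height 50, on a foot 32 across), at height 35; bay frame (-122, -150, 35) mm.
- bottle: White squeeze bottle, 54 diameter, 130 high, left of the work; origin under its centre. Leave alone.
- mug: Blue mug, 76 diameter, 90 high, on the right; origin under its centre. Leave alone.
- tray: Grey tray 120 x 90, 35 high, on the right; origin under its centre. Leave alone.
- wrench: Steel wrench 160 long lying on the left; origin under its middle. Leave alone.
Things that resemble listed ones, but are neither listed nor needed, are in the scene too. What is meant by the unit is not purple, and is the larger of those in its own colour.

How it is judged (in metres and radians):
On the way, in this order (a step that is already met when the one before it is completed fails the run):
1. the unit's left end is swung ahead of its right end (unit turned at least 0.09 rad to the right of the bay) (angle between the x axis of unit and the x axis of skew, either way round below 0.695 rad), for 0.1 s.
2. then its right end is swung ahead (at least 0.09 rad to the left) (angle between the x axis of unit and the x axis of skew, either way round above 0.875 rad), for 0.1 s.
3. then its left end is swung ahead again (at least 0.09 rad to the right) (angle between the x axis of unit and the x axis of skew, either way round below 0.695 rad), for 0.1 s.
4. the unit stands home and square, latch still open (x of unit in the frame of bay above -0.057 m and y of unit in the frame of bay between -0.032 and 0.032 m and angle between the x axis of unit and the x axis of bay, either way round below 0.06 rad and angle between unit's own z axis and vertical below 0.05 rad and value of joint latch above 1 rad), for 0.2 s.
At the end, for the whole second after the job is handed in: The unit stands upright with its far face within 7 mm of the back stop, within 32 mm of the bay's middle sideways and square to it within 0.06 rad, at rest; the latch is shut to within 0.12 rad (x of unit in the frame of bay above -0.057 m and y of unit in the frame of bay between -0.032 and 0.032 m and angle between the x axis of unit and the x axis of bay, either way round below 0.06 rad and angle between unit's own z axis and vertical below 0.05 rad and value of joint latch below 0.12 rad and linear speed of unit below 0.01 m/s); the robot touches nothing.
It fails at once if the gauge is pressed (over 2 N) (contact force between gauge and anything else above 2 N).
It fails at once if the bridge is bumped (over 5 N) (contact force between bridge and anything else above 5 N).
It fails at once if the unit is tipped by more than 0.15 rad (angle between unit's own z axis and vertical above 0.15 rad).
It fails at once if the bottle, mug, tray or wrench is moved by more than 20 mm or tipped (distance of any of bottle, mug, tray, wrench from where it was at the start of the episode above 0.02 m or angle between any of bottle, mug, tray, wrench's own z axis and vertical above 0.3 rad).
It also fails if it takes over 64 s, if anything falls off the work surface, if the arm or the gripper's body presses on something with over 40 N, if the wrist force passes 120 N, or if a joint passes its speed limit or range.

### The arm

A 7-joint arm with a two-finger parallel gripper is mounted at the origin on the work surface. World frame = base frame: x ahead of the robot, y to its left, z up, the work surface at z = 0. Lengths are in m, angles in degrees, forces in N, time in s.
With the tool pointing down it reaches from about 0.425 to 0.875 m from the base axis. Payload 4.7 kg.
Tool frame: the origin (TCP) lies at the very end of the fingers, on their centre line; the grasp point (between the pads) lies 19 mm behind it; z points along the fingers, y is the direction in which the jaws open and shut (so a half turn about z gives the same grasp; the last joint's range is limited). The gripper opens to 87 mm and grips with 3 to 60 N. Pads are 19 mm wide; open, the fingers measure 117 mm over their backs; the gripper's body (75 mm by 190 mm) begins 51 mm behind the grasp point.
Start: joints at [-72.875, 18.392, -4.016, 83.108, 1.295, 78.541, -3.26], TCP at [0.183, 0.624, 0.223] pointing down, gripper open.
Joint ranges: [-163.93, 163.93], [-17.29, 119.83], [-79.2, 71.16], [3.27, 140.29], [-89.18, 269.18], [5.43, 117.66], [-154.24, 154.24]. Speed limits (degrees/s): [147.25, 147.25, 180, 180, 180, 180, 180].

### API

Orientations are given as [roll, pitch, yaw] about the fixed x, y, z axes, in that order (R = Rz(yaw) Ry(pitch) Rx(roll)).
In Python, from cell import sensors, imaging, ticket gives the robot as it stands.
- The arm moves only by the tool carry_out, never from a script. Its argument "plan" is a list of rows, each an object of numbers: "fingers": the closure, from -1 (fully open) to 1 (shut); "dx", "dy", "dz": the shift along the tool's x, y, z normalised to -1 to 1, where 1 is 0.03 m; "rx", "ry", "rz": the turn, a rotation vector about the tool's x, y, z normalised to -1 to 1, where 1 is 10 degrees. A call has 1 to 12 rows; each row shifts and turns the commanded pose from where the row before left it, along the tool's axes as they then stand; what a row does not reach is not made up. A row lasts 1/8 s, in which the tool goes at most 62.5 mm and 10.7 degrees, less where a joint would pass 70% of its speed; a pose out of reach is approached as far as the arm can. A call with a number of a shift or a turn outside -1 to 1 is refused whole. A call with a gripper value outside its range is refused whole. The fingers move at their own pace and stop on an object; "force" is the grip in N (left out, the last holds). Time passes only in rows, so rows that do not move let the fingers close. It gives the time, the measured TCP pose, the force and the opening at its end, in the units of the state.
- sensors.get_obs(): the state, without advancing time (a new reading comes with each control period).
- imaging.read_camera(name): name is "side" or "top" or "wrist"; returns a dict with "color" (420x560x3 uint8, red, green, blue), "mtx" (3x3 intrinsics, pixels), "dist_coeffs" ([k1, k2, p1, p2, k3] as OpenCV has them; the pictures are not rectified), "extrinsics" (4x4, takes a point from world to camera coordinates); the wrist camera has in their place "tool_from_camera" (4x4, takes a point from camera to tool coordinates, whose origin is the TCP and whose axes are the flange's). Camera axes: x right, y down, z forward; pixel columns grow to the right and rows downward; lengths in m; the calibration is good to about 2 mm. A picture is of the moment at which its call begins: read the wrist's pose just before it. There is no depth.
- ticket.sign_off(): hands the job in, once; it reports no verdict.
The state is a dict: "time_s": time; "qpos": joint angles; "joint_velocities": joint speeds; "effort": joint torques, N m; "tool_pos": TCP position; "tool_rot": TCP orientation; "force": force on the tool from outside, world axes, zero at the start; "wrist_torque": the same for the moment, N m; "grip_width": finger opening in m.
Only numpy, scipy, OpenCV 4.12 (cv2) and the standard library are available. Lean on these libraries where they do the work, as an engineer would, in place of code of your own. Each camera call takes 0.05 s, during which the arm holds its last target.

## Working session

There is one attempt and no reset: what is moved stays moved. The work goes in short steps, Python scripts to look and compute and a tool call to move; the robot and the scene stay as the last step left them, time stands still between calls to the robot, and variables do not carry over. Pictures are saved under pics/ and viewed, and the job is handed in when it is done.

Besides the shell and the picture viewer there is one more tool, called after ">>>" as a command line: name --argument value ..., lists and objects as JSON in quotes. carry_out: Moves the arm, as the interface text tells. Scaled input: -1 to 1 covers 0.03 m each way for a shift and 10 degrees each way for a turn. Its arguments: {"type":"object","properties":{"plan":{"type":"array"},"force":{"type":"number"}},"required":["plan"]}

```bash
ls; mkdir -p pics
python3 - <<'E'
from cell import sensors, imaging
import cv2
print(sensors.get_obs())
for n in ["side","top","wrist"]:
    d=imaging.read_camera(n)
    cv2.imwrite(f"pics/{n}0.png",d["color"][:,:,::-1])
    print(n,{k:v for k,v in d.items() if k!="color"})
E
```

```text
pics
{'time_s': 0.0, 'qpos': array([-72.87329039,  18.43911871,  -4.01546587,  83.17526001,
         1.29601468,  78.53900523,  -3.26016533]), 'joint_velocities': array([ 0.0384522 ,  0.06899761,  0.12190877,  0.03821094,  0.09436421,
       -0.02595783, -0.02048558]), 'effort': array([ 6.76573363e-04, -4.91301906e+01, -4.03652675e-01, -3.12525272e+01,
       -6.38778205e-02,  4.42644081e-02,  2.23811849e-04]), 'tool_pos': array([0.18254051, 0.62327345, 0.22145769]), 'tool_rot': array([-1.79891914e+02,  6.69337735e-03,  1.63683029e+02]), 'force': array([0.35923786, 0.0825372 , 0.39433713]), 'wrist_torque': array([-0.02704698, -0.00707052,  0.0350394 ]), 'grip_width': 0.08684803733315376}
side {'mtx': array([[515.53699883,   0.        , 288.92394332],
       [  0.        , 515.53699883, 214.71273066],
       [  0.        ,   0.        ,   1.        ]]), 'dist_coeffs': array([-0.12106435,  0.        ,  0.        ,  0.        ,  0.        ]), 'extrinsics': array([[ 0.99990322,  0.01244631, -0.00621541, -0.54611486],
       [ 0.00333731, -0.6483177 , -0.76136261,  0.03775874],
       [-0
[... 544 characters left out ...]
34,  1.09827517],
       [ 0.        ,  0.        ,  0.        ,  1.        ]])}
wrist {'mtx': array([[319.09401078,   0.        , 280.62559844],
       [  0.        , 319.09401078, 212.92933026],
       [  0.        ,   0.        ,   1.        ]]), 'dist_coeffs': array([-0.02987761,  0.        ,  0.        ,  0.        ,  0.        ]), 'tool_from_camera': array([[-4.30061437e-04, -9.57944648e-01, -2.86952724e-01,
         7.94849886e-02],
       [ 9.99999753e-01, -5.71360212e-04,  4.08674033e-04,
         3.99432021e-04],
       [-5.55440472e-04, -2.86952477e-01,  9.57944658e-01,
        -1.62007610e-01],
       [ 0.00000000e+00,  0.00000000e+00,  0.00000000e+00,
         1.00000000e+00]])}
```

View pics/side0.png

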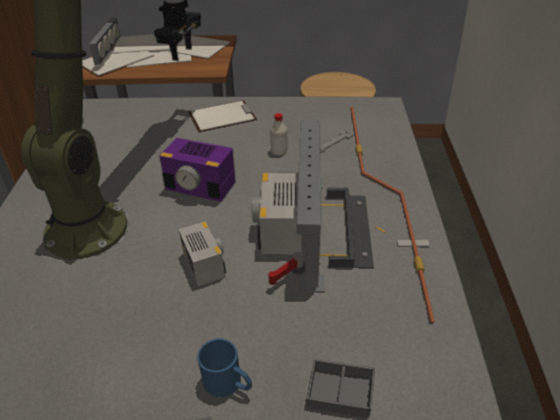

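View pics/top0.png

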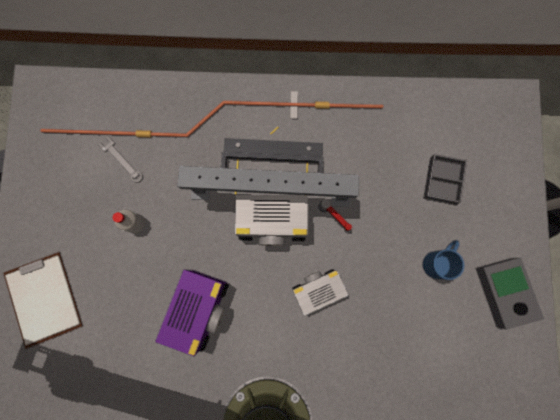

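View pics/wrist0.png

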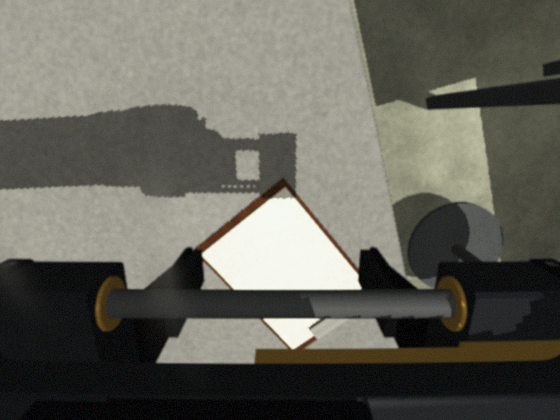

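```bash
cat > h.py <<'E'
import numpy as np, cv2
from cell import sensors, imaging
def cam(n):
    d=imaging.read_camera(n); return d
def ray(d,pts):
    p=cv2.undistortPoints(np.array(pts,float).reshape(-1,1,2),d["mtx"],d["dist_coeffs"]).reshape(-1,2)
    E=d["extrinsics"]; R=E[:3,:3]; t=E[:3,3]
    c=-R.T@t
    v=np.c_[p,np.ones(len(p))]@R
    return c,v
def toz(d,pts,z):
    c,v=ray(d,pts); z=np.broadcast_to(z,len(v))
    return c+v*((z-c[2])/v[:,2])[:,None]
def proj(d,P):
    E=d["extrinsics"]; P=np.array(P,float).reshape(-1,3)
    return cv2.projectPoints(P,cv2.Rodrigues(E[:3,:3])[0],E[:3,3],d["mtx"],d["dist_coeffs"])[0].reshape(-1,2)
def crop(d,x0,y0,x1,y1,s,name):
    cv2.imwrite(name,cv2.resize(d["color"][y0:y1,x0:x1,::-1],None,fx=s,fy=s,interpolation=cv2.INTER_CUBIC))
E
python3 - <<'E'
from h import *
d=cam("top"); crop(d,170,120,370,260,4,"pics/t1.png")
d=cam("side"); crop(d,235,110,395,300,4,"pics/s1.png") if 0 else crop(d,235,110,395,300,3,"pics/s1.png")
E
```

```text
(no output)
```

View pics/t1.png

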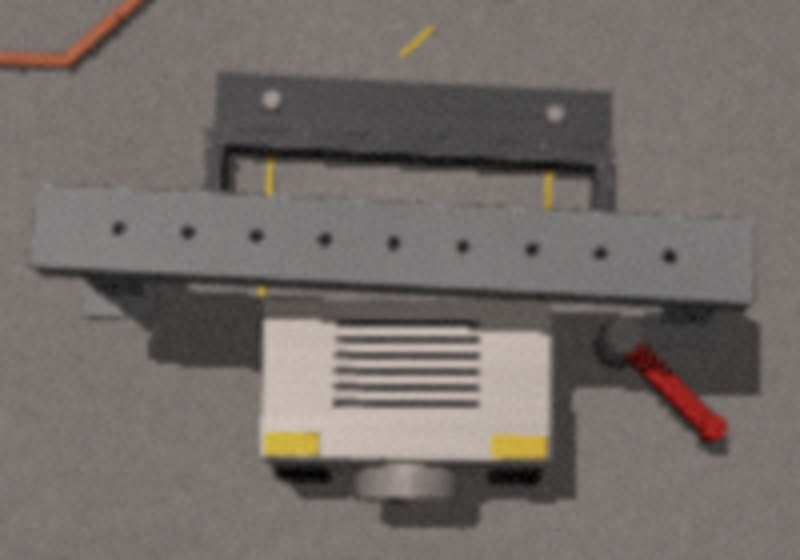

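View pics/s1.png

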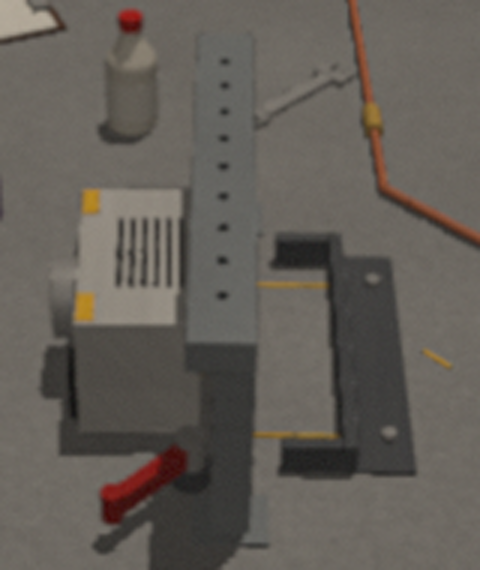

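Run:
```python
from h import *
np.set_printoptions(precision=4,suppress=True)
d=cam("top")
f=lambda L:[(170+(a+.5)/4-.5,120+(b+.5)/4-.5) for a,b in L]
B=toz(d,f([(38,187),(754,218),(748,302),(30,268)]),.2); print("beam",B)
v=B[0]-B[1]+B[3]-B[2]; print("yaw bay",np.degrees(np.arctan2(-v[0],v[1])), B.mean(0))
yaw=np.arctan2(-v[0],v[1]); ex=np.array([np.cos(yaw),np.sin(yaw),0]);
O=B.mean(0)+ex*.1; O[2]=0; print("bay origin",O)
U=toz(d,f([(262,457),(549,459),(264,318),(551,318)]),.12);print("unit",U)
print("latch tip",toz(d,f([(713,432)]),.051), "stop top near",toz(d,f([(224,148),(606,163)]),.03))
ey=np.array([-ex[1],ex[0],0]); 
tr=lambda P:np.c_[(P-O)@ex,(P-O)@ey]
print(tr(U)); print(tr(toz(d,f([(713,430)]),.051)), tr(toz(d,f([(224,148),(606,163),(218,72),(612,92)]),.03)))
u=U[0]-U[1]; print("yaw unit", np.degrees(np.arctan2(-u[0],u[1])), np.linalg.norm(u))
s=cam("side")
g=lambda L:[(235+(a+.5)/3-.5,110+(b+.5)/3-.5) for a,b in L]
print("side unit",tr(toz(s,g([(83,190),(74,322)]),.12)))
print("side beam",tr(toz(s,g([(197,33),(252,33),(188,343),(256,343)]),.2)))
```

```text
beam [[ 0.62    0.2165  0.2   ]
 [ 0.6135 -0.2003  0.2   ]
 [ 0.5637 -0.1969  0.2   ]
 [ 0.572   0.2181  0.2   ]]
yaw bay -1.0199416350114527 [0.5923 0.0093 0.2   ]
bay origin [0.6923 0.0076 0.    ]
unit [[ 0.4733  0.0885  0.12  ]
 [ 0.4769 -0.0885  0.12  ]
 [ 0.5602  0.091   0.12  ]
 [ 0.5652 -0.0881  0.12  ]]
latch tip [[ 0.5041 -0.2003  0.051 ]] stop top near [[ 0.6933  0.1336  0.03  ]
 [ 0.6903 -0.1293  0.03  ]]
[[-0.2204  0.077 ]
 [-0.2136 -0.0999]
 [-0.1335  0.0811]
 [-0.1253 -0.0979]]
[[-0.1831 -0.2112]] [[-0.0012  0.126 ]
 [ 0.0004 -0.1368]
 [ 0.0526  0.1336]
 [ 0.0511 -0.1393]]
yaw unit 1.1698747542724275 0.1769963104885072
side unit [[-0.2167  0.0752]
 [-0.2115 -0.0998]]
side beam [[-0.1206  0.2067]
 [-0.0713  0.2079]
 [-0.1212 -0.213 ]
 [-0.0746 -0.2119]]
```

Run:
```python
from h import *
d=cam("top"); crop(d,270,240,370,330,6,"pics/t2.png")
d=cam("side"); crop(d,165,210,245,295,6,"pics/s2.png")
```

```text
(no output)
```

View pics/t2.png

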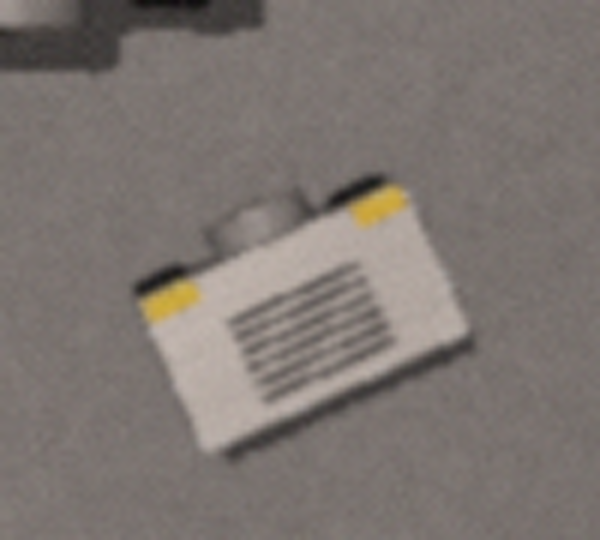

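View pics/s2.png

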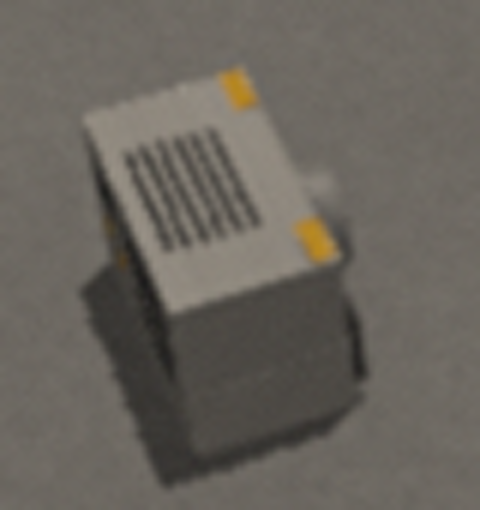

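Run:
```python
from h import *
np.set_printoptions(precision=4,suppress=True)
d=cam("top"); s=cam("side")
f=lambda L:[(270+(a+.5)/6-.5,240+(b+.5)/6-.5) for a,b in L]
g=lambda L:[(165+(a+.5)/6-.5,210+(b+.5)/6-.5) for a,b in L]
for z in (.06,.08,.09,.1,.12): print(z,toz(d,f([(410,190),(470,330)]),z)[:,:2].ravel(),toz(s,g([(345,262),(175,312)]),z)[:,:2].ravel())
```

```text
0.06 [ 0.3896 -0.1737  0.3316 -0.1995] [ 0.3929 -0.1485  0.3305 -0.1763]
0.08 [ 0.3894 -0.171   0.3325 -0.1963] [ 0.3969 -0.1687  0.3361 -0.1958]
0.09 [ 0.3893 -0.1697  0.3329 -0.1948] [ 0.399  -0.1788  0.3389 -0.2055]
0.1 [ 0.3893 -0.1683  0.3333 -0.1932] [ 0.401  -0.1888  0.3416 -0.2153]
0.12 [ 0.3891 -0.1657  0.3342 -0.1901] [ 0.4051 -0.209   0.3472 -0.2348]
```

>>> carry_out --plan '[{"fingers": 1, "dz": -0.6, "rz": 1}, {"fingers": 1, "dz": -0.6, "rz": 1}, {"fingers": 1, "rz": 1}, {"fingers": 1, "rz": 1}, {"fingers": 1, "rz": 1}, {"fingers": 1, "rz": 1}, {"fingers": 1, "rz": 1}, {"fingers": 1, "rz": 1}, {"fingers": 1, "rz": 1}, {"fingers": 1, "rz": 1}, {"fingers": 1, "rz": 1}, {"fingers": 1, "rz": 1}]' --force 30

```text
validation failed for argument at $.pl...
```

>>> carry_out --plan '[{"fingers": 1, "rz": 1}, {"fingers": 1, "rz": 1}, {"fingers": 1, "rz": 1}, {"fingers": 1, "rz": 1}, {"fingers": 1, "rz": 0.37}, {"fingers": 1}]'

```text
validation failed for argument at $.pl...
```

>>> carry_out --plan '[{"fingers": 1, "dx": 0, "dy": 0, "dz": -0.6, "rx": 0, "ry": 0, "rz": 1}]' --force 30

```text
time_s: 0.68
tool_pos: [0.1825, 0.6228, 0.2391]
tool_rot: [-179.8, 0.0, 153.4]
force: [-0.5, -0.1, 0.1]
grip_width: 0.0828
```

>>> carry_out --plan '[{"fingers": 1, "dx": 0, "dy": 0, "dz": -0.6, "rx": 0, "ry": 0, "rz": 1}, {"fingers": 1, "dx": 0, "dy": 0, "dz": 0, "rx": 0, "ry": 0, "rz": 1}, {"fingers": 1, "dx": 0, "dy": 0, "dz": 0, "rx": 0, "ry": 0, "rz": 1}, {"fingers": 1, "dx": 0, "dy": 0, "dz": 0, "rx": 0, "ry": 0, "rz": 1}, {"fingers": 1, "dx": 0, "dy": 0, "dz": 0, "rx": 0, "ry": 0, "rz": 1}, {"fingers": 1, "dx": 0, "dy": 0, "dz": 0, "rx": 0, "ry": 0, "rz": 1}, {"fingers": 1, "dx": 0, "dy": 0, "dz": 0, "rx": 0, "ry": 0, "rz": 1}, {"fingers": 1, "dx": 0, "dy": 0, "dz": 0, "rx": 0, "ry": 0, "rz": 1}, {"fingers": 1, "dx": 0, "dy": 0, "dz": 0, "rx": 0, "ry": 0, "rz": 1}, {"fingers": 1, "dx": 0, "dy": 0, "dz": 0, "rx": 0, "ry": 0, "rz": 1}, {"fingers": 1, "dx": 0, "dy": 0, "dz": 0, "rx": 0, "ry": 0, "rz": 1}, {"fingers": 1, "dx": 0, "dy": 0, "dz": 0, "rx": 0, "ry": 0, "rz": 1}]'

```text
time_s: 2.17
tool_pos: [0.1826, 0.6238, 0.2586]
tool_rot: [-180.0, -0.0, 33.4]
force: [-0.3, -0.5, -0.7]
grip_width: 0.0008
```

>>> carry_out --plan '[{"fingers": 1, "dx": 0, "dy": 0, "dz": 0, "rx": 0, "ry": 0, "rz": 1}, {"fingers": 1, "dx": 0, "dy": 0, "dz": 0, "rx": 0, "ry": 0, "rz": 1}, {"fingers": 1, "dx": 0, "dy": 0, "dz": 0, "rx": 0, "ry": 0, "rz": 1}, {"fingers": 1, "dx": 0, "dy": 0, "dz": 0, "rx": 0, "ry": 0, "rz": 0.4}, {"fingers": 1, "dx": 0, "dy": 0, "dz": 0, "rx": 0, "ry": 0, "rz": 0}]'

```text
time_s: 2.8
tool_pos: [0.1826, 0.6237, 0.2567]
tool_rot: [179.8, -0.0, 1.9]
force: [-0.3, 0.4, -0.8]
grip_width: 0.0002
```

```bash
python3 -c "
from h import *
print(sensors.get_obs())"
```

```text
{'time_s': 2.8, 'qpos': array([-107.08210068,   20.8688161 ,   41.21912236,   81.34105513,
        -13.57674862,   83.06179757, -154.16975596]), 'joint_velocities': array([ 3.59888068, -0.78045214, -5.99308858, -0.03549712,  1.24328827,
       -0.11377307, -0.0458367 ]), 'effort': array([-5.40486854e-01, -4.33900058e+01,  9.21074778e+00, -3.08384943e+01,
       -5.83185127e-02, -1.86840305e-02, -1.10425707e-02]), 'tool_pos': array([0.18262692, 0.62366068, 0.25667646]), 'tool_rot': array([ 1.79775649e+02, -9.60749132e-03,  1.89086161e+00]), 'force': array([-0.31212813,  0.44330082, -0.80804342]), 'wrist_torque': array([-0.05289897,  0.17490325, -0.01361568]), 'grip_width': 0.00016580504285155237}
```

>>> carry_out --plan '[{"fingers": 1, "dx": 0.5, "dy": 0.9, "dz": 0, "rx": 0, "ry": 0, "rz": 0}, {"fingers": 1, "dx": 0.5, "dy": 0.9, "dz": 0, "rx": 0, "ry": 0, "rz": 0}, {"fingers": 1, "dx": 0.5, "dy": 1, "dz": 0, "rx": 0, "ry": 0, "rz": 0}, {"fingers": 1, "dx": 0.5, "dy": 1, "dz": 0, "rx": 0, "ry": 0, "rz": 0}, {"fingers": 1, "dx": 0.5, "dy": 1, "dz": 0, "rx": 0, "ry": 0, "rz": 0}, {"fingers": 1, "dx": 0.5, "dy": 1, "dz": 0, "rx": 0, "ry": 0, "rz": 0}, {"fingers": 1, "dx": 0.5, "dy": 1, "dz": 0, "rx": 0, "ry": 0, "rz": 0}, {"fingers": 1, "dx": 0.5, "dy": 1, "dz": 0, "rx": 0, "ry": 0, "rz": 0}, {"fingers": 1, "dx": 0.5, "dy": 1, "dz": 0, "rx": 0, "ry": 0, "rz": 0}, {"fingers": 1, "dx": 0.5, "dy": 1, "dz": 0, "rx": 0, "ry": 0, "rz": 0}, {"fingers": 1, "dx": 0.5, "dy": 1, "dz": 0, "rx": 0, "ry": 0, "rz": 0}, {"fingers": 1, "dx": 0.5, "dy": 1, "dz": 0, "rx": 0, "ry": 0, "rz": 0}]'

```text
time_s: 4.3
tool_pos: [0.3748, 0.2746, 0.2585]
tool_rot: [179.9, -0.0, 1.9]
force: [0.5, -0.1, 1.1]
grip_width: 0.0006
```

>>> carry_out --plan '[{"fingers": 1, "dx": 0.25, "dy": 1, "dz": 0, "rx": 0, "ry": 0, "rz": 0}, {"fingers": 1, "dx": 0.25, "dy": 1, "dz": 0, "rx": 0, "ry": 0, "rz": 0}, {"fingers": 1, "dx": 0.25, "dy": 1, "dz": 0, "rx": 0, "ry": 0, "rz": 0}, {"fingers": 1, "dx": 0.25, "dy": 1, "dz": 0, "rx": 0, "ry": 0, "rz": 0}, {"fingers": 1, "dx": 0.25, "dy": 1, "dz": 0, "rx": 0, "ry": 0, "rz": 0}, {"fingers": 1, "dx": 0.25, "dy": 1, "dz": 0, "rx": 0, "ry": 0, "rz": 0}, {"fingers": 1, "dx": 0.25, "dy": 1, "dz": 0, "rx": 0, "ry": 0, "rz": 0}, {"fingers": 1, "dx": 0, "dy": 0, "dz": 0, "rx": 0, "ry": 0, "rz": 0.9}, {"fingers": 1, "dx": 0, "dy": 0, "dz": 0, "rx": 0, "ry": 0.9, "rz": 0}, {"fingers": 1, "dx": 0, "dy": 0, "dz": 0, "rx": 0, "ry": 0.9, "rz": 0}, {"fingers": 1, "dx": 0, "dy": 0, "dz": 0, "rx": 0, "ry": 0.9, "rz": 0}, {"fingers": 1, "dx": 0, "dy": 0, "dz": 0, "rx": 0, "ry": 0.9, "rz": 0}]'

```text
time_s: 5.8
tool_pos: [0.4426, 0.0754, 0.2673]
tool_rot: [-178.4, -12.2, -7.0]
force: [0.5, -0.3, 1.3]
grip_width: 0.0004
```

```bash
python3 -c "
from h import *
o=sensors.get_obs();print(o)
from scipy.spatial.transform import Rotation as R
print(R.from_euler('xyz',o['tool_rot'],degrees=True).as_matrix().round(3))"
```

```text
{'time_s': 5.8, 'qpos': array([ -14.18379058,  -17.07622026,   -1.19699024,  114.82429784,
          2.94502993,   70.36291132, -112.93873634]), 'joint_velocities': array([102.73507511,  -1.12065583, -91.36761004,   9.44477158,
       -21.74670739, -24.57823428,  17.72064686]), 'effort': array([ -9.35265005, -13.8058126 ,   4.04177159, -32.3440361 ,
         0.706117  ,  -0.69271434,  -0.32806973]), 'tool_pos': array([0.44257174, 0.07539696, 0.26734297]), 'tool_rot': array([-178.38577001,  -12.20396662,   -7.04552332]), 'force': array([ 0.51941731, -0.29615266,  1.32528046]), 'wrist_torque': array([-0.04046025,  0.35826471,  0.02191492]), 'grip_width': 0.00042886127777280297}
[[ 0.97  -0.117  0.213]
 [-0.12  -0.993  0.002]
 [ 0.211 -0.028 -0.977]]
```

```bash
cat > kin.py <<'E'
import numpy as np, itertools
from scipy.optimize import least_squares
from scipy.spatial.transform import Rotation as R
S=[([-72.87329039,18.43911871,-4.01546587,83.17526001,1.29601468,78.53900523,-3.26016533],[0.18254051,0.62327345,0.22145769],[-179.8919,0.0067,163.683]),
([-107.08210068,20.8688161,41.21912236,81.34105513,-13.57674862,83.06179757,-154.16975596],[0.18262692,0.62366068,0.25667646],[179.775649,-.0096,1.89086]),
([-14.18379058,-17.07622026,-1.19699024,114.82429784,2.94502993,70.36291132,-112.93873634],[0.44257174,0.07539696,0.26734297],[-178.385777,-12.20396662,-7.04552332])]
def fk(q,p,sg,off=0):
    # p: h,a,b,L
    q=np.array(q)*np.array([sg[0],1,sg[1],1,sg[2],1,sg[3]])
    M=np.eye(3);x=np.array([0,0,p[0]])
    M=R.from_euler('ZYZ',[q[0],q[1],q[2]],degrees=True).as_matrix()
    x=x+M@[p[4],0,p[1]]
    M=M@R.from_euler('YZ',[q[3],q[4]],degrees=True).as_matrix()
    x=x+M@[p[5],0,p[2]]
    M=M@R.from_euler('YZ',[q[5],q[6]+off],degrees=True).as_matrix()
    x=x+M@[p[6],0,p[3]] if 0 else x+M@[0,0,p[3]]
    return x,M
if __name__=="__main__":
    for sg in itertools.product([1,-1],repeat=4):
      for off in (0,90,180,270):
        e=sum(np.linalg.norm((R.from_matrix(fk(q,[0]*7,sg,off)[1]).inv()*R.from_euler('xyz',r,degrees=True)).as_rotvec()) for q,_,r in S)
        if e<.3:
            f=lambda p:np.concatenate([fk(q,p,sg,off)[0]-t for q,t,_ in S]+[1e-3*np.array(p[4:])])
            s=least_squares(f,[.36,.42,.4,.25,0,0,0]); print(sg,off,e,s.x.round(4),np.abs(s.fun).max())
E
python3 kin.py
```

```text
(-1, -1, -1, -1) 90 8.300482407667213e-07 [0.5005 0.4319 0.5795 0.2223 0.0053 0.3554 0.    ] 0.02910856583825272
```

```bash
cat >> h.py <<'E'
from scipy.spatial.transform import Rotation as Rot
def st():
    import json,os
    o=sensors.get_obs()
    with open('log.jsonl','a') as f: f.write(json.dumps([list(o[k]) for k in('qpos','tool_pos','tool_rot')])+'\n')
    return o,np.array(o['tool_pos']),Rot.from_euler('xyz',o['tool_rot'],degrees=True).as_matrix()
def rows(v,o=None):
    _,p,M=st(); print('tool shift units',(M.T@np.array(v)/.03).round(2));
E
python3 -c "
from h import *
rows([-.022,-.005,-.12])"
```

```text
tool shift units [-1.54  0.36  3.75]
```

>>> carry_out --plan '[{"fingers": 1, "dx": -0.3, "dy": 0.1, "dz": 0.75, "rx": 0, "ry": 0, "rz": 0}, {"fingers": 1, "dx": -0.3, "dy": 0.1, "dz": 0.75, "rx": 0, "ry": 0, "rz": 0}, {"fingers": 1, "dx": -0.3, "dy": 0.1, "dz": 0.75, "rx": 0, "ry": 0, "rz": 0}, {"fingers": 1, "dx": -0.3, "dy": 0.1, "dz": 0.75, "rx": 0, "ry": 0, "rz": 0}, {"fingers": 1, "dx": -0.3, "dy": 0, "dz": 0.75, "rx": 0, "ry": 0, "rz": 0}]'

```text
time_s: 6.42
tool_pos: [0.4205, 0.069, 0.1462]
tool_rot: [-178.4, -12.1, -7.0]
force: [0.5, 0.3, 0.2]
grip_width: 0.0004
```

```bash
python3 -c "
from h import *
o,p,M=st();print(o['qpos'].round(1),o['joint_velocities'].round(1));print(M.round(3))"
```

```text
[ -13.   -15.6   -2.2  127.8    3.    56.1 -113.5] [ -0.9   6.3  -2.4  18.2   0.9 -24.5  -4.4]
[[ 0.971 -0.117  0.211]
 [-0.12  -0.993  0.002]
 [ 0.209 -0.027 -0.978]]
```

```bash
cat > fit.py <<'E'
import json,numpy as np
from kin import S,R
from scipy.optimize import least_squares
D=[(a,b,c) for a,b,c in S]+[tuple(json.loads(l)) for l in open('log.jsonl')]
sg=np.array([-1,1,-1,1,-1,1,-1])
def fk(q,p):
    q=np.array(q)*sg; Y=lambda ax,a:R.from_euler(ax,a,degrees=True).as_matrix()
    M=Y('z',q[0]); x=M@[p[0],0,p[1]]
    M=M@Y('y',q[1]); M=M@Y('z',q[2]); x=x+M@[p[2],0,p[3]]
    M=M@Y('y',q[3]); x=x+M@[p[4],0,0]; M=M@Y('z',q[4]); x=x+M@[p[5],0,p[6]]
    M=M@Y('y',q[5]); x=x+M@[p[8],0,0]; M=M@Y('z',q[6]+90); x=x+M@[0,0,p[7]]
    return x,M
f=lambda p:np.concatenate([fk(q,p)[0]-t for q,t,_ in D]+[1e-3*(np.array(p)-p0)])
p0=np.array([0,.36,0,.42,0,0,.4,.3,0])
s=least_squares(f,p0,x_scale=.1)
if __name__=="__main__": print(s.x.round(4),np.abs(s.fun[:3*len(D)]).max(),len(D))
E
python3 fit.py
```

```text
[-0.0729  0.6897 -0.0382  0.6875  0.0998 -0.0833  0.5324  1.0079 -0.0259] 0.027733087378495364 5
```

Run:
```python
from fit import *
def fk2(q,p):
    q=np.array(q)*sg; Y=lambda ax,a:R.from_euler(ax,a,degrees=True).as_matrix()
    p=p.reshape(-1,3); M=np.eye(3);x=np.zeros(3)
    for i,ax in enumerate('zyzyzyz'):
        M=M@Y(ax,q[i]); x=x+M@p[i]
    return x,M
p0=np.zeros((7,3)); p0[0,2]=.3;p0[2,2]=.47;p0[4,2]=.5;p0[6,2]=.4;p0=p0.ravel()
for reg in (1e-1,1e-2,1e-3):
    f=lambda p:np.concatenate([fk2(q,p)[0]-t for q,t,_ in D]+[reg*(np.array(p)-p0)])
    s=least_squares(f,p0); print(s.x.reshape(-1,3).round(4)); r=s.fun[:3*len(D)].reshape(-1,3);print((r*1e3).round(1))
```

```text
[[-4.100e-03 -9.200e-03  2.890e-01]
 [-5.200e-03 -9.200e-03  2.400e-03]
 [ 3.900e-03 -3.900e-03  4.724e-01]
 [ 2.100e-03 -3.900e-03  6.700e-03]
 [ 5.000e-04  1.000e-03  5.067e-01]
 [-2.100e-03  1.000e-03  6.200e-03]
 [-1.600e-03 -3.000e-03  4.062e-01]]
[[ 0.  -0.1  0.2]
 [-0.1 -0.1 -0.2]
 [ 0.3 -0.  -0. ]
 [ 0.3 -0.  -0. ]
 [-0.4  0.1  0.1]]
[[-0.0007 -0.0093  0.2829]
 [-0.0067 -0.0093  0.0025]
 [ 0.0076 -0.004   0.4725]
 [ 0.0051 -0.004   0.0066]
 [-0.005   0.001   0.5066]
 [ 0.0035  0.001   0.0043]
 [-0.0014 -0.0025  0.4043]]
[[ 0.  -0.   0. ]
 [-0.  -0.  -0. ]
 [ 0.  -0.1  0. ]
 [ 0.  -0.1  0. ]
 [-0.   0.1 -0. ]]
[[ 4.900e-03 -9.200e-03  2.766e-01]
 [-8.400e-03 -9.200e-03  2.300e-03]
 [ 1.170e-02 -3.100e-03  4.723e-01]
 [ 1.080e-02 -3.100e-03  6.500e-03]
 [-1.050e-02 -1.000e-04  5.065e-01]
 [ 1.070e-02 -1.000e-04  6.000e-04]
 [-1.000e-03 -1.800e-03  4.006e-01]]
[[-0. -0.  0.]
 [-0. -0. -0.]
 [ 0. -0.  0.]
 [ 0. -0.  0.]
 [-0.  0. -0.]]
```

>>> carry_out --plan '[{"fingers": 1, "dx": 0, "dy": 0, "dz": 0, "rx": 0, "ry": 0, "rz": -1}, {"fingers": 1, "dx": 0, "dy": 0, "dz": 0, "rx": 0, "ry": 0, "rz": -1}, {"fingers": 1, "dx": 0, "dy": 0, "dz": 0, "rx": 0, "ry": 0, "rz": -1}, {"fingers": 1, "dx": 0, "dy": 0, "dz": 0, "rx": 0, "ry": 0, "rz": -1}, {"fingers": 1, "dx": 0, "dy": 0, "dz": 0, "rx": 0, "ry": 0, "rz": -1}, {"fingers": 1, "dx": 0, "dy": 0, "dz": 0, "rx": 0, "ry": 0, "rz": -1}, {"fingers": 1, "dx": 0, "dy": 0, "dz": 0, "rx": 0, "ry": 0, "rz": -1}, {"fingers": 1, "dx": 0, "dy": 0, "dz": 0, "rx": 0, "ry": 0, "rz": -1}, {"fingers": 1, "dx": 0, "dy": 0, "dz": 0, "rx": 0, "ry": 0, "rz": -1}, {"fingers": 1, "dx": 0, "dy": 0, "dz": 0, "rx": 0, "ry": 0, "rz": -1}, {"fingers": 1, "dx": 0, "dy": 0, "dz": 0, "rx": 0, "ry": 0, "rz": -1}, {"fingers": 1, "dx": 0, "dy": 0, "dz": 0, "rx": 0, "ry": 0, "rz": -1}]'

```text
time_s: 7.92
tool_pos: [0.4207, 0.0693, 0.1471]
tool_rot: [168.8, 4.7, 113.0]
force: [-0.4, 1.2, -0.2]
grip_width: 0.0004
```

>>> carry_out --plan '[{"fingers": 1, "dx": 0, "dy": 0, "dz": 0, "rx": 0, "ry": 0, "rz": -1}, {"fingers": 1, "dx": 0, "dy": 0, "dz": 0, "rx": 0, "ry": 0, "rz": -1}, {"fingers": 1, "dx": 0, "dy": 0, "dz": 0, "rx": 0, "ry": 0, "rz": -1}, {"fingers": 1, "dx": 0, "dy": 0, "dz": 0, "rx": 0, "ry": 0, "rz": -1}, {"fingers": 1, "dx": 0, "dy": 0, "dz": 0, "rx": 0, "ry": 0, "rz": -1}, {"fingers": 1, "dx": 0, "dy": 0, "dz": 0, "rx": 0, "ry": 0, "rz": -1}]'

```text
time_s: 8.68
tool_pos: [0.4207, 0.0692, 0.1471]
tool_rot: [178.4, 12.1, 173.3]
force: [0.8, -0.1, 0.1]
grip_width: 0.0005
```

```bash
python3 -c "
from h import *
o,p,M=st();print(o['qpos'].round(1),o['joint_velocities'].round(1));print(M.round(3))"
```

```text
[-31.8 -17.1  13.8 128.2   9.1  57.   61.2] [-2.1 -0.2  1.8  0.   0.8  0.1 78.6]
[[-0.971  0.111  0.211]
 [ 0.114  0.993  0.003]
 [-0.209  0.027 -0.978]]
```

```bash
python3 -c "
from h import *
rows([.006,-.003,-.094])"
```

```text
tool shift units [ 0.45 -0.16  3.1 ]
```

>>> carry_out --plan '[{"fingers": 1, "dx": 0.1, "dy": -0.05, "dz": 0.8, "rx": 0, "ry": 0, "rz": 0}, {"fingers": 1, "dx": 0.1, "dy": -0.05, "dz": 0.8, "rx": 0, "ry": 0, "rz": 0}, {"fingers": 1, "dx": 0.1, "dy": -0.05, "dz": 0.8, "rx": 0, "ry": 0, "rz": 0}, {"fingers": 1, "dx": 0.1, "dy": 0, "dz": 0.7, "rx": 0, "ry": -0.5, "rz": 0}]'

```text
time_s: 9.18
tool_pos: [0.4297, 0.0667, 0.0534]
tool_rot: [178.3, 17.2, 172.7]
force: [-0.3, -0.5, -0.3]
grip_width: 0.0006
```

```bash
python3 -c "
from h import *
o,p,M=st();print(o['qpos'].round(1),o['joint_velocities'].round(1));print(M.round(3))
d=cam('top');crop(d,170,120,370,270,4,'pics/t3.png')
d=cam('wrist');cv2.imwrite('pics/w3.png',d['color'][:,:,::-1])
"
```

```text
[-31.1 -11.7  13.3 137.5  13.4  38.3  55.9] [  5.4  -9.  -21.4  40.7  40.2 -63.  -48.3]
[[-0.948  0.117  0.297]
 [ 0.121  0.993 -0.007]
 [-0.296  0.029 -0.955]]
```

View pics/t3.png

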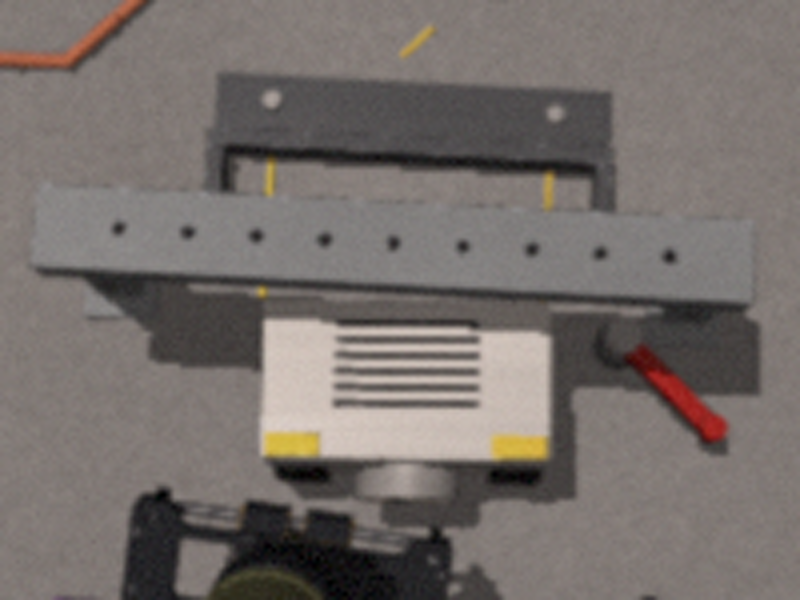

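View pics/w3.png

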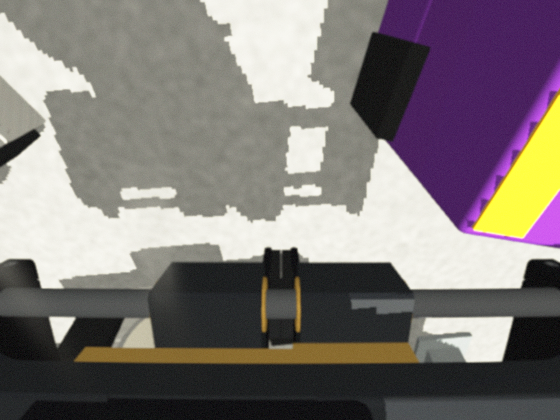

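>>> carry_out --plan '[{"fingers": 1, "dx": -0.38, "dy": 0.05, "dz": 0.12, "rx": 0, "ry": 0, "rz": 0}, {"fingers": 1, "dx": -0.38, "dy": 0.05, "dz": 0.12, "rx": 0, "ry": 0, "rz": 0}, {"fingers": 1, "dx": -0.19, "dy": 0.02, "dz": 0.06, "rx": 0, "ry": 0, "rz": 0}, {"fingers": 1, "dx": -0.19, "dy": 0.02, "dz": 0.06, "rx": 0, "ry": 0, "rz": 0}, {"fingers": 1, "dx": -0.19, "dy": 0.02, "dz": 0.06, "rx": 0, "ry": 0, "rz": 0}]'

```text
time_s: 9.9
tool_pos: [0.4651, 0.0683, 0.0507]
tool_rot: [178.3, 16.2, 172.8]
force: [-23.6, 9.1, 16.3]
grip_width: 0.0003
```

```bash
cat > look.py <<'E'
import sys
from h import *
o,p,M=st();print(o['time_s'],o['qpos'].round(1));print(M.round(3))
d=cam('top');crop(d,220,170,360,275,5,'pics/%s.png'%sys.argv[1])
E
python3 look.py t4
```

```text
9.9 [-31.5  -5.8  15.9 132.8  10.3  37.6  60.2]
[[-0.953  0.118  0.281]
 [ 0.121  0.993 -0.006]
 [-0.279  0.028 -0.96 ]]
```

View pics/t4.png

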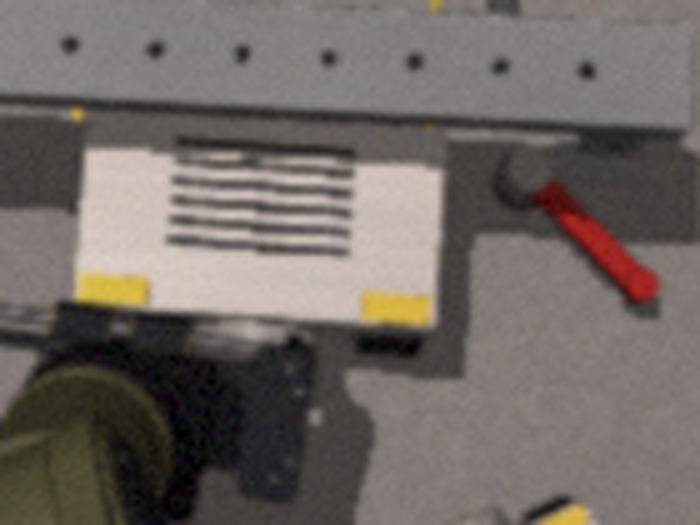

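>>> carry_out --plan '[{"fingers": 1, "dx": -0.19, "dy": 0.02, "dz": 0.05, "rx": 0, "ry": 0, "rz": 0}, {"fingers": 1, "dx": -0.19, "dy": 0.02, "dz": 0.05, "rx": 0, "ry": 0, "rz": 0}, {"fingers": 1, "dx": -0.19, "dy": 0.02, "dz": 0.05, "rx": 0, "ry": 0, "rz": 0}]'

```text
time_s: 10.32
tool_pos: [0.483, 0.0691, 0.0508]
tool_rot: [178.3, 16.3, 172.8]
force: [-15.6, 9.2, 5.1]
grip_width: 0.0002
```

```bash
python3 look.py t5
```

```text
10.325 [-31.5  -3.5  16.7 130.8   8.9  37.1  62. ]
[[-0.952  0.116  0.282]
 [ 0.12   0.993 -0.005]
 [-0.28   0.029 -0.96 ]]
```

View pics/t5.png

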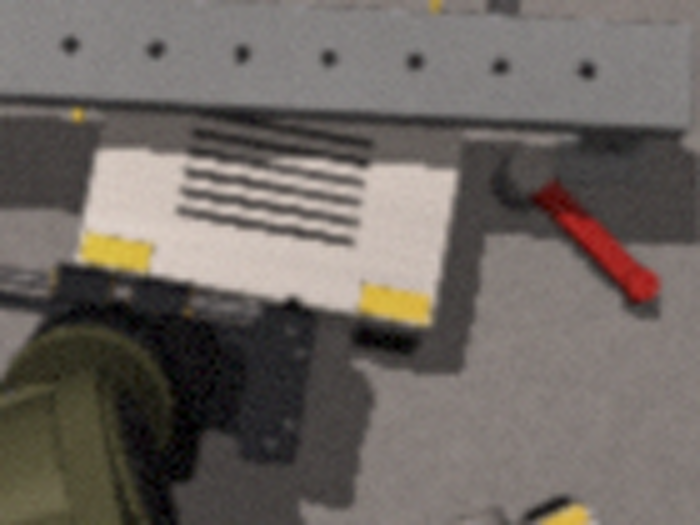

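```bash
cat > um.py <<'E'
import sys
from h import *
# usage: um.py xl yl xr yr  (crop 220,170,x5) near-edge top corners
a=list(map(float,sys.argv[1:5])); d=cam('top')
pts=[(220+(x+.5)/5-.5,170+(y+.5)/5-.5) for x,y in (a[:2],a[2:])]
U=toz(d,pts,.12)
yb=np.radians(-1.0); ex=np.array([np.cos(yb),np.sin(yb),0]); ey=np.array([-ex[1],ex[0],0]); O=np.array([.6923,.0076,0])
v=U[0]-U[1]; yaw=np.arctan2(-v[0],v[1]); c=(U[0]+U[1])/2+.05*np.array([np.cos(yaw),np.sin(yaw),0])
f=np.array([np.cos(yaw),np.sin(yaw),0]); l=np.array([-f[1],f[0],0])
print('yaw rel bay rad %.3f width %.3f centre bay x %.4f y %.4f'%(yaw-yb,np.linalg.norm(v),(c-O)@ex,(c-O)@ey))
for s,n in((1,'L'),(-1,'R')): print(n,'pad world',(c-.057*f+s*.07*l)[:2].round(4))
E
python3 um.py 80 263 432 326
```

```text
yaw rel bay rad -0.133 width 0.177 centre bay x -0.1536 y -0.0167
L pad world [0.4926 0.0714]
R pad world [ 0.4716 -0.0671]
```

>>> carry_out --plan '[{"fingers": 1, "dx": 0.73, "dy": -0.09, "dz": -0.22, "rx": 0, "ry": 0, "rz": 0}, {"fingers": 1, "dx": 0.73, "dy": -0.09, "dz": -0.22, "rx": 0, "ry": 0, "rz": 0}, {"fingers": 1, "dx": -0.1, "dy": -0.89, "dz": 0, "rx": 0, "ry": 0, "rz": 0}, {"fingers": 1, "dx": -0.1, "dy": -0.89, "dz": 0, "rx": 0, "ry": 0, "rz": 0}, {"fingers": 1, "dx": -0.1, "dy": -0.89, "dz": 0, "rx": 0, "ry": 0, "rz": 0}, {"fingers": 1, "dx": -0.1, "dy": -0.89, "dz": 0, "rx": 0, "ry": 0, "rz": 0}, {"fingers": 1, "dx": -0.1, "dy": -0.89, "dz": 0, "rx": 0, "ry": 0, "rz": 0}, {"fingers": 1, "dx": 0, "dy": 0, "dz": 0, "rx": -0.2, "ry": 0.02, "rz": -0.7}, {"fingers": 1, "dx": 0, "dy": 0, "dz": 0, "rx": -0.2, "ry": 0.02, "rz": -0.7}]'

```text
time_s: 11.55
tool_pos: [0.4414, -0.0694, 0.0543]
tool_rot: [178.6, 17.0, -172.5]
force: [0.7, 0.8, -0.5]
grip_width: 0.0003
```

```bash
python3 look.py t6
```

```text
11.55 [-29.7 -12.5  38.4 135.7   2.5  38.2 105.1]
[[-0.948 -0.138  0.286]
 [-0.125  0.99   0.063]
 [-0.292  0.024 -0.956]]
```

View pics/t6.png

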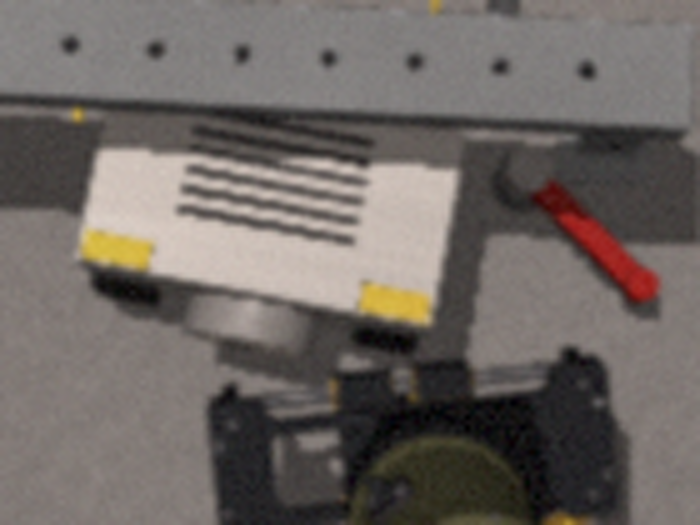

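>>> carry_out --plan '[{"fingers": 1, "dx": -0.32, "dy": -0.05, "dz": 0.1, "rx": 0, "ry": 0, "rz": 0}, {"fingers": 1, "dx": -0.32, "dy": -0.05, "dz": 0.1, "rx": 0, "ry": 0, "rz": 0}, {"fingers": 1, "dx": -0.22, "dy": -0.03, "dz": 0.07, "rx": 0, "ry": 0, "rz": 0}, {"fingers": 1, "dx": -0.22, "dy": -0.03, "dz": 0.07, "rx": 0, "ry": 0, "rz": 0}, {"fingers": 1, "dx": -0.22, "dy": -0.03, "dz": 0.07, "rx": 0, "ry": 0, "rz": 0}, {"fingers": 1, "dx": -0.22, "dy": -0.03, "dz": 0.07, "rx": 0, "ry": 0, "rz": 0}, {"fingers": 1, "dx": -0.22, "dy": -0.03, "dz": 0.07, "rx": 0, "ry": 0, "rz": 0}]'

```text
time_s: 12.48
tool_pos: [0.4891, -0.0712, 0.0488]
tool_rot: [178.5, 16.0, -172.8]
force: [-18.1, -9.9, 9.5]
grip_width: 0.0004
```

```bash
python3 look.py t7
```

```text
12.475 [-33.   -2.9  42.6 129.8  -6.7  37.6 111.9]
[[-0.954 -0.132  0.271]
 [-0.12   0.991  0.06 ]
 [-0.276  0.025 -0.961]]
```

View pics/t7.png

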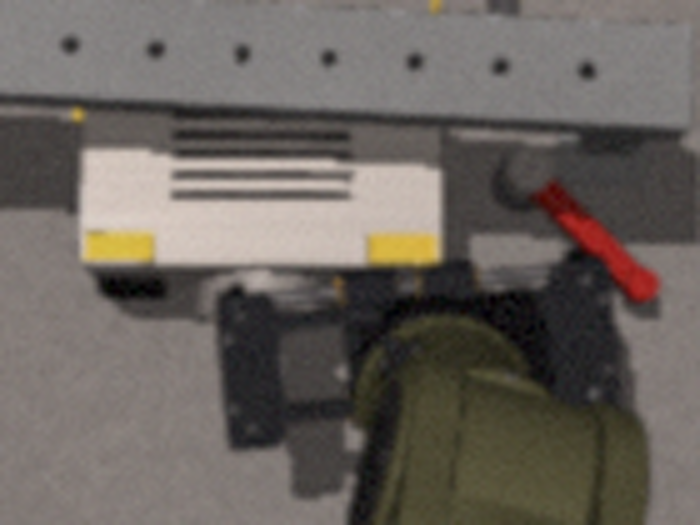

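>>> carry_out --plan '[{"fingers": 1, "dx": -0.2, "dy": -0.03, "dz": 0.05, "rx": 0, "ry": 0, "rz": 0}, {"fingers": 1, "dx": -0.2, "dy": -0.03, "dz": 0.05, "rx": 0, "ry": 0, "rz": 0}, {"fingers": 1, "dx": -0.2, "dy": -0.03, "dz": 0.05, "rx": 0, "ry": 0, "rz": 0}]'

```text
time_s: 12.9
tool_pos: [0.5082, -0.071, 0.0491]
tool_rot: [178.6, 16.1, -172.8]
force: [-10.4, -7.8, -1.6]
grip_width: 0.0001
```

```bash
python3 look.py t8
```

```text
12.9 [-33.3   0.2  43.2 127.6 -10.2  37.7 114.5]
[[-0.953 -0.132  0.272]
 [-0.121  0.991  0.06 ]
 [-0.278  0.024 -0.96 ]]
```

View pics/t8.png

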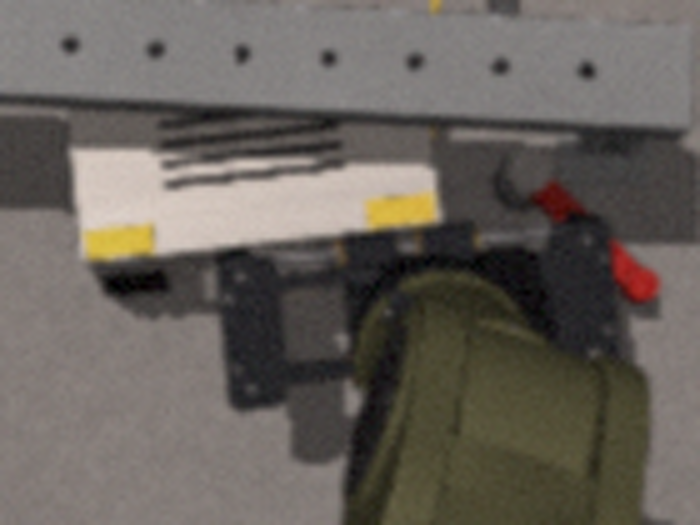

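```bash
python3 um.py 83 261 441 224
```

```text
yaw rel bay rad 0.149 width 0.179 centre bay x -0.1277 y -0.0047
L pad world [0.4989 0.0671]
R pad world [ 0.5172 -0.0717]
```

>>> carry_out --plan '[{"fingers": 1, "dx": 0.68, "dy": 0.09, "dz": -0.2, "rx": 0, "ry": 0, "rz": 0}, {"fingers": 1, "dx": 0.68, "dy": 0.09, "dz": -0.2, "rx": 0, "ry": 0, "rz": 0}, {"fingers": 1, "dx": -0.11, "dy": 0.9, "dz": 0.05, "rx": 0, "ry": 0, "rz": 0}, {"fingers": 1, "dx": -0.11, "dy": 0.9, "dz": 0.05, "rx": 0, "ry": 0, "rz": 0}, {"fingers": 1, "dx": -0.11, "dy": 0.9, "dz": 0.05, "rx": 0, "ry": 0, "rz": 0}, {"fingers": 1, "dx": -0.11, "dy": 0.9, "dz": 0.05, "rx": 0, "ry": 0, "rz": 0}, {"fingers": 1, "dx": -0.11, "dy": 0.9, "dz": 0.05, "rx": 0, "ry": 0, "rz": 0}, {"fingers": 1, "dx": 0, "dy": 0, "dz": 0, "rx": 0.21, "ry": -0.02, "rz": 0.74}, {"fingers": 1, "dx": 0, "dy": 0, "dz": 0, "rx": 0.21, "ry": -0.02, "rz": 0.74}]'

```text
time_s: 14.12
tool_pos: [0.471, 0.0686, 0.0538]
tool_rot: [178.2, 16.9, 171.6]
force: [0.1, -0.4, -0.7]
grip_width: 0.0008
```

```bash
python3 look.py t9
```

```text
14.125 [-36.7  -6.1  20.6 132.6  12.1  37.5  57.4]
[[-0.947  0.136  0.291]
 [ 0.139  0.99  -0.011]
 [-0.29   0.03  -0.957]]
```

View pics/t9.png

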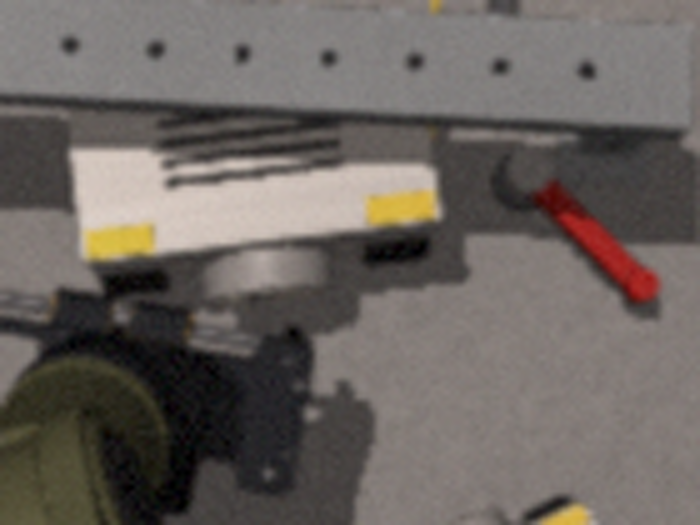

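>>> carry_out --plan '[{"fingers": 1, "dx": -0.28, "dy": 0.04, "dz": 0.09, "rx": 0, "ry": -0.3, "rz": 0}, {"fingers": 1, "dx": -0.28, "dy": 0.04, "dz": 0.1, "rx": 0, "ry": -0.3, "rz": 0}, {"fingers": 1, "dx": -0.21, "dy": 0.03, "dz": 0.08, "rx": 0, "ry": 0, "rz": 0}, {"fingers": 1, "dx": -0.21, "dy": 0.03, "dz": 0.08, "rx": 0, "ry": 0, "rz": 0}, {"fingers": 1, "dx": -0.21, "dy": 0.03, "dz": 0.08, "rx": 0, "ry": 0, "rz": 0}, {"fingers": 1, "dx": -0.21, "dy": 0.03, "dz": 0.08, "rx": 0, "ry": 0, "rz": 0}, {"fingers": 1, "dx": -0.21, "dy": 0.03, "dz": 0.08, "rx": 0, "ry": 0, "rz": 0}, {"fingers": 1, "dx": -0.21, "dy": 0.03, "dz": 0.08, "rx": 0, "ry": 0, "rz": 0}]'

```text
time_s: 15.18
tool_pos: [0.5244, 0.0707, 0.0519]
tool_rot: [178.2, 22.3, 172.0]
force: [-12.4, 7.4, -0.0]
grip_width: 0.0005
```

```bash
python3 look.py t10
```

```text
15.175 [-35.9  -1.5  20.3 130.6  15.1  30.4  55.2]
[[-0.916  0.128  0.38 ]
 [ 0.129  0.991 -0.022]
 [-0.379  0.028 -0.925]]
```

View pics/t10.png

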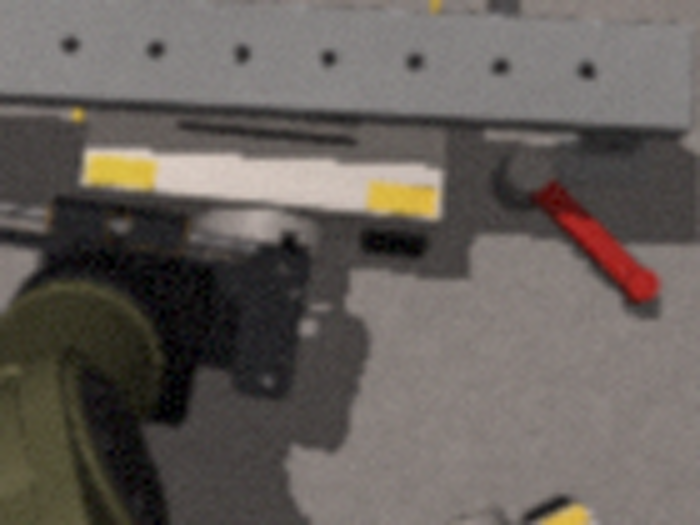

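>>> carry_out --plan '[{"fingers": 1, "dx": -0.22, "dy": 0.03, "dz": 0.08, "rx": 0, "ry": 0, "rz": 0}, {"fingers": 1, "dx": -0.22, "dy": 0.03, "dz": 0.08, "rx": 0, "ry": 0, "rz": 0}, {"fingers": 1, "dx": 0, "dy": 0, "dz": 0, "rx": 0, "ry": 0, "rz": 0}]'

```text
time_s: 15.6
tool_pos: [0.5395, 0.0698, 0.0528]
tool_rot: [178.3, 22.4, 171.9]
force: [-6.3, 7.1, -1.1]
grip_width: 0.0005
```

```bash
python3 look.py t11
```

```text
15.6 [-35.6   0.3  20.9 128.8  13.5  30.2  57.1]
[[-0.916  0.129  0.381]
 [ 0.13   0.991 -0.023]
 [-0.38   0.028 -0.924]]
```

View pics/t11.png

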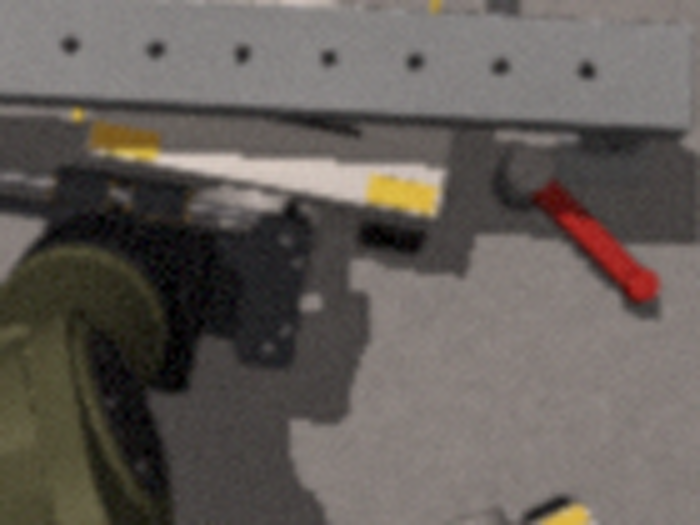

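```bash
python3 um.py 88 154 437 217
```

```text
yaw rel bay rad -0.135 width 0.177 centre bay x -0.0990 y -0.0174
L pad world [0.5474 0.0698]
R pad world [ 0.5261 -0.0686]
```

>>> carry_out --plan '[{"fingers": 1, "dx": 0.58, "dy": -0.08, "dz": -0.24, "rx": 0, "ry": 0, "rz": 0}, {"fingers": 1, "dx": 0.58, "dy": -0.08, "dz": -0.24, "rx": 0, "ry": 0, "rz": 0}, {"fingers": 1, "dx": -0.12, "dy": -0.89, "dz": 0.02, "rx": 0, "ry": 0, "rz": 0}, {"fingers": 1, "dx": -0.12, "dy": -0.89, "dz": 0.02, "rx": 0, "ry": 0, "rz": 0}, {"fingers": 1, "dx": -0.12, "dy": -0.89, "dz": 0.02, "rx": 0, "ry": 0, "rz": 0}, {"fingers": 1, "dx": -0.12, "dy": -0.89, "dz": 0.02, "rx": 0, "ry": 0, "rz": 0}, {"fingers": 1, "dx": -0.12, "dy": -0.89, "dz": 0.02, "rx": 0, "ry": 0, "rz": 0}, {"fingers": 1, "dx": 0, "dy": 0, "dz": 0, "rx": -0.3, "ry": 0.02, "rz": -0.74}, {"fingers": 1, "dx": 0, "dy": 0, "dz": 0, "rx": -0.3, "ry": 0.02, "rz": -0.74}]'

```text
time_s: 16.82
tool_pos: [0.5057, -0.0676, 0.0561]
tool_rot: [178.4, 22.9, -172.9]
force: [-0.2, -0.8, 0.3]
grip_width: 0.0005
```

```bash
python3 look.py t12
```

```text
16.825 [-35.6  -6.6  45.3 133.   -7.   30.3 113.1]
[[-0.914 -0.134  0.382]
 [-0.114  0.991  0.075]
 [-0.389  0.025 -0.921]]
```

View pics/t12.png

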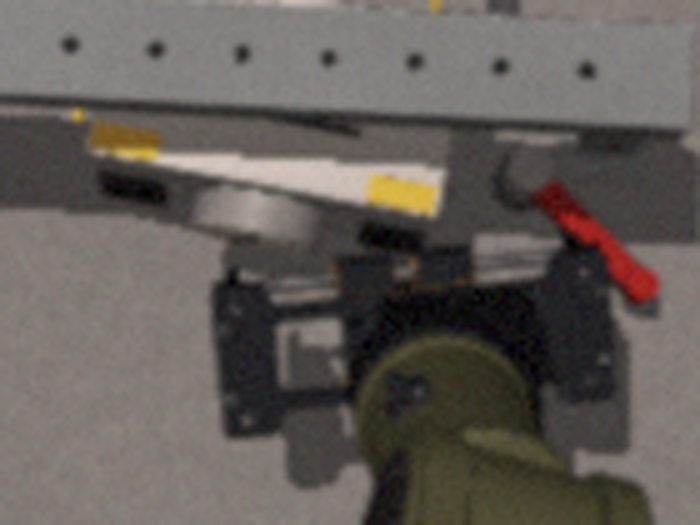

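>>> carry_out --plan '[{"fingers": 1, "dx": -0.21, "dy": -0.03, "dz": 0.18, "rx": 0, "ry": -0.12, "rz": 0}, {"fingers": 1, "dx": -0.21, "dy": -0.03, "dz": 0.14, "rx": 0, "ry": -0.12, "rz": 0}, {"fingers": 1, "dx": -0.21, "dy": -0.03, "dz": 0.1, "rx": 0, "ry": -0.12, "rz": 0}, {"fingers": 1, "dx": -0.21, "dy": -0.03, "dz": 0.1, "rx": 0, "ry": -0.12, "rz": 0}, {"fingers": 1, "dx": -0.2, "dy": -0.03, "dz": 0.11, "rx": 0, "ry": -0.12, "rz": 0}, {"fingers": 1, "dx": -0.2, "dy": -0.03, "dz": 0.12, "rx": 0, "ry": -0.12, "rz": 0}]'

```text
time_s: 17.62
tool_pos: [0.5443, -0.0694, 0.0482]
tool_rot: [178.2, 29.6, -173.8]
force: [-16.2, -8.6, 5.1]
grip_width: 0.0008
```

```bash
python3 look.py t13; python3 -c "
from h import *
d=cam('side');crop(d,225,140,385,300,4,'pics/s13.png')"
```

```text
17.625 [-40.   -2.3  51.8 134.1 -25.   21.4 130.2]
[[-0.865 -0.124  0.487]
 [-0.094  0.992  0.085]
 [-0.494  0.027 -0.869]]
```

View pics/t13.png

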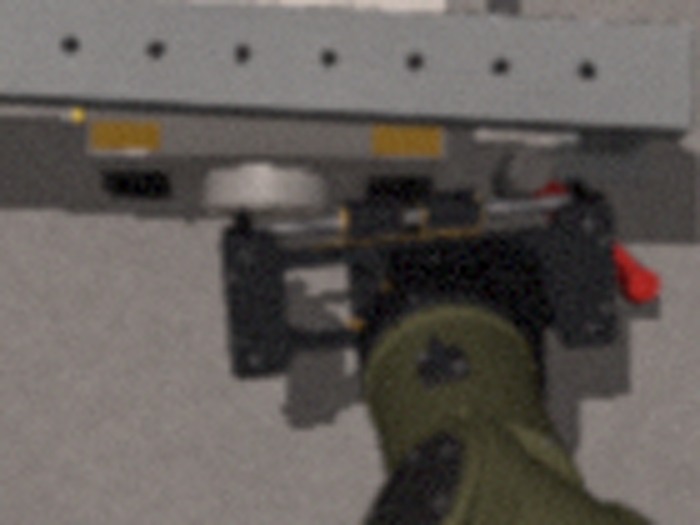

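View pics/s13.png

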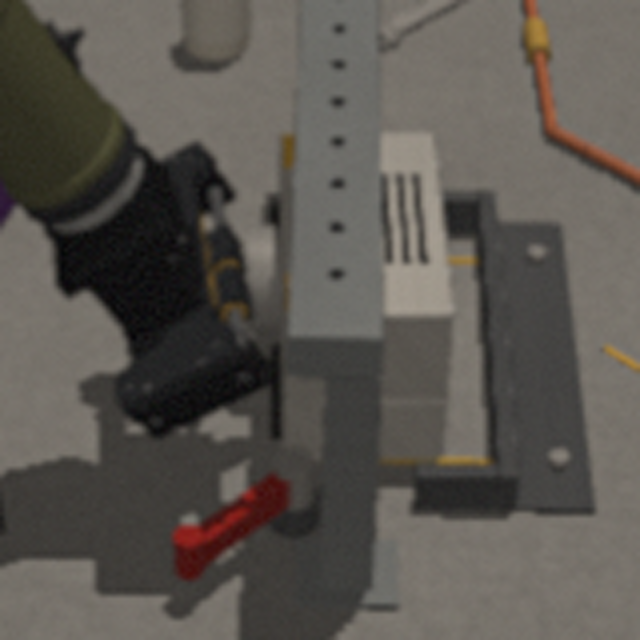

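>>> carry_out --plan '[{"fingers": 1, "dx": -0.18, "dy": -0.03, "dz": 0.085, "rx": 0, "ry": 0, "rz": 0}, {"fingers": 1, "dx": -0.18, "dy": -0.03, "dz": 0.085, "rx": 0, "ry": 0, "rz": 0}, {"fingers": 1, "dx": -0.18, "dy": -0.03, "dz": 0.085, "rx": 0, "ry": 0, "rz": 0}]'

```text
time_s: 18.1
tool_pos: [0.5618, -0.0695, 0.0488]
tool_rot: [178.3, 29.5, -173.7]
force: [-8.3, -6.6, -4.2]
grip_width: 0.0003
```

```bash
python3 look.py t14; python3 -c "
from h import *
d=cam('side');crop(d,225,140,385,300,4,'pics/s14.png')
d=cam('top');crop(d,210,130,350,230,5,'pics/u14.png')"
```

```text
18.1 [-40.6   1.2  52.7 132.  -31.1  22.5 134.9]
[[-0.865 -0.125  0.486]
 [-0.096  0.992  0.084]
 [-0.492  0.026 -0.87 ]]
```

View pics/u14.png

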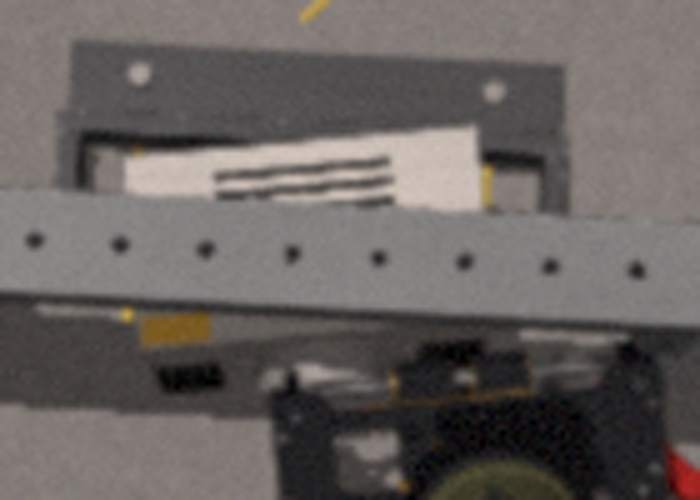

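View pics/s14.png

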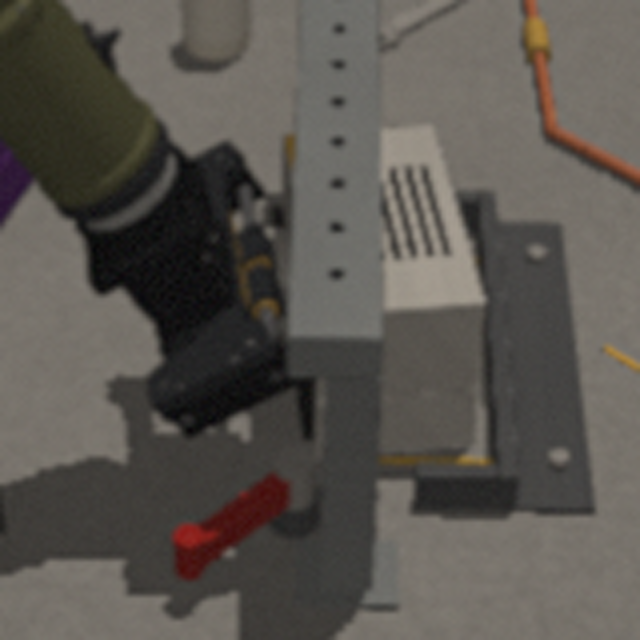

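```bash
cat > uf.py <<'E'
import sys
from h import *
a=list(map(float,sys.argv[1:5])); d=cam('top')
pts=[(210+(x+.5)/5-.5,130+(y+.5)/5-.5) for x,y in (a[:2],a[2:])]
U=toz(d,pts,.12)
yb=np.radians(-1.0); ex=np.array([np.cos(yb),np.sin(yb),0]); ey=np.array([-ex[1],ex[0],0]); O=np.array([.6923,.0076,0])
v=U[0]-U[1]; yaw=np.arctan2(-v[0],v[1]); f=np.array([np.cos(yaw),np.sin(yaw),0]); l=np.array([-f[1],f[0],0])
c=(U[0]+U[1])/2-.05*f
print('yaw rel bay rad %.3f width %.3f centre bay x %.4f y %.4f'%(yaw-yb,np.linalg.norm(v),(c-O)@ex,(c-O)@ey))
for s,n in((1,'L'),(-1,'R')): print(n,'pad world',(c-.057*f+s*.07*l)[:2].round(4), 'far corner bay x',((c+.05*f+s*.09*l-O)@ex).round(4))
E
python3 uf.py 126 156 477 126
```

```text
yaw rel bay rad 0.134 width 0.179 centre bay x -0.0730 y -0.0060
L pad world [0.5544 0.0658] far corner bay x -0.0355
R pad world [ 0.5707 -0.0733] far corner bay x -0.0115
```

>>> carry_out --plan '[{"fingers": 1, "dx": 0.55, "dy": 0.08, "dz": -0.31, "rx": 0, "ry": 0, "rz": 0}, {"fingers": 1, "dx": 0.55, "dy": 0.08, "dz": -0.31, "rx": 0, "ry": 0, "rz": 0}, {"fingers": 1, "dx": -0.09, "dy": 0.89, "dz": 0.08, "rx": 0, "ry": 0, "rz": 0}, {"fingers": 1, "dx": -0.09, "dy": 0.89, "dz": 0.08, "rx": 0, "ry": 0, "rz": 0}, {"fingers": 1, "dx": -0.09, "dy": 0.89, "dz": 0.08, "rx": 0, "ry": 0, "rz": 0}, {"fingers": 1, "dx": -0.09, "dy": 0.89, "dz": 0.08, "rx": 0, "ry": 0, "rz": 0}, {"fingers": 1, "dx": -0.09, "dy": 0.89, "dz": 0.08, "rx": 0, "ry": 0, "rz": 0}, {"fingers": 1, "dx": 0, "dy": 0, "dz": 0, "rx": 0.34, "ry": -0.02, "rz": 0.61}, {"fingers": 1, "dx": 0, "dy": 0, "dz": 0, "rx": 0.34, "ry": -0.02, "rz": 0.61}]'

```text
time_s: 19.42
tool_pos: [0.528, 0.0683, 0.0517]
tool_rot: [178.1, 29.7, 175.7]
force: [0.5, 0.2, -0.8]
grip_width: 0.0005
```

```bash
python3 look.py t15
```

```text
19.425 [-29.1  -4.2  13.1 136.3  25.7  20.9  48.5]
[[-0.866  0.059  0.497]
 [ 0.066  0.998 -0.004]
 [-0.496  0.029 -0.868]]
```

View pics/t15.png

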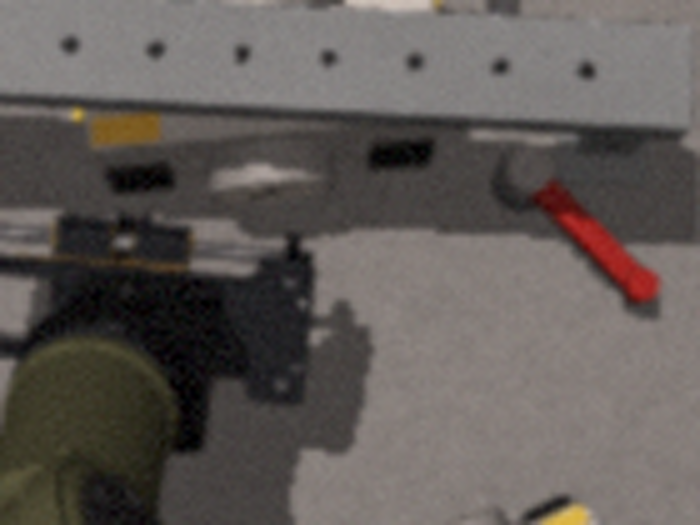

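>>> carry_out --plan '[{"fingers": 1, "dx": -0.2, "dy": 0.01, "dz": 0.12, "rx": 0, "ry": 0, "rz": 0}, {"fingers": 1, "dx": -0.2, "dy": 0.01, "dz": 0.12, "rx": 0, "ry": 0, "rz": 0}, {"fingers": 1, "dx": -0.2, "dy": 0.01, "dz": 0.11, "rx": 0, "ry": 0, "rz": 0}, {"fingers": 1, "dx": -0.2, "dy": 0.01, "dz": 0.11, "rx": 0, "ry": 0, "rz": 0}, {"fingers": 1, "dx": -0.2, "dy": 0.01, "dz": 0.11, "rx": 0, "ry": 0, "rz": 0}, {"fingers": 1, "dx": -0.2, "dy": 0.01, "dz": 0.11, "rx": 0, "ry": 0, "rz": 0}]'

```text
time_s: 20.23
tool_pos: [0.5654, 0.07, 0.0496]
tool_rot: [178.1, 29.3, 176.1]
force: [-19.0, 9.2, 9.7]
grip_width: 0.0005
```

```bash
cat > look2.py <<'E'
import sys
from h import *
o,p,M=st();print(o['time_s'],o['qpos'].round(1));print(M.round(3))
d=cam('top');crop(d,210,130,350,230,5,'pics/%s.png'%sys.argv[1])
E
python3 look2.py u16
```

```text
20.225 [-29.    0.9  14.9 131.6  19.8  20.   55.5]
[[-0.87   0.051  0.491]
 [ 0.059  0.998 -0.   ]
 [-0.49   0.029 -0.871]]
```

View pics/u16.png

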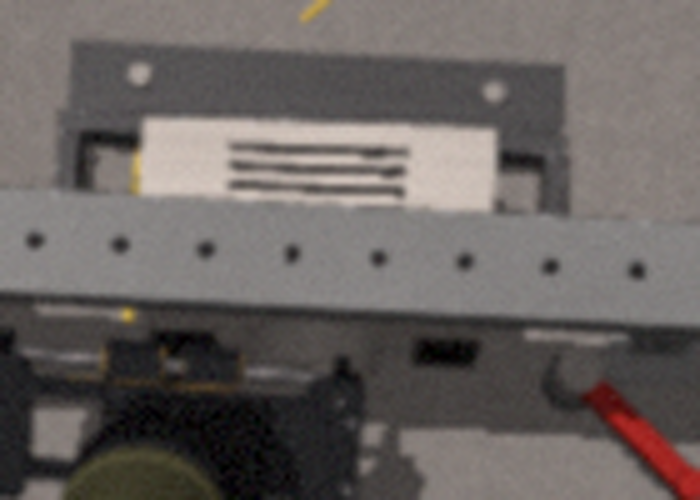

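```bash
python3 uf.py 142 118 498 129
```

```text
yaw rel bay rad 0.014 width 0.181 centre bay x -0.0640 y -0.0088
L pad world [0.5714 0.07  ] far corner bay x -0.0153
R pad world [ 0.571 -0.07 ] far corner bay x -0.0127
```

>>> carry_out --plan '[{"fingers": 1, "dx": -0.2, "dy": 0.01, "dz": 0.11, "rx": 0, "ry": 0, "rz": 0}, {"fingers": 1, "dx": -0.2, "dy": 0.01, "dz": 0.11, "rx": 0, "ry": 0, "rz": 0}, {"fingers": 1, "dx": 0, "dy": 0, "dz": 0, "rx": 0, "ry": 0, "rz": 0}]'

```text
time_s: 20.7
tool_pos: [0.579, 0.0701, 0.0495]
tool_rot: [178.1, 29.3, 176.2]
force: [-16.8, 10.3, 7.5]
grip_width: 0.0004
```

```bash
python3 look2.py u17
```

```text
20.7 [-28.6   2.6  15.2 129.9  17.8  19.8  57.7]
[[-0.87   0.051  0.49 ]
 [ 0.058  0.998 -0.   ]
 [-0.489  0.028 -0.872]]
```

View pics/u17.png

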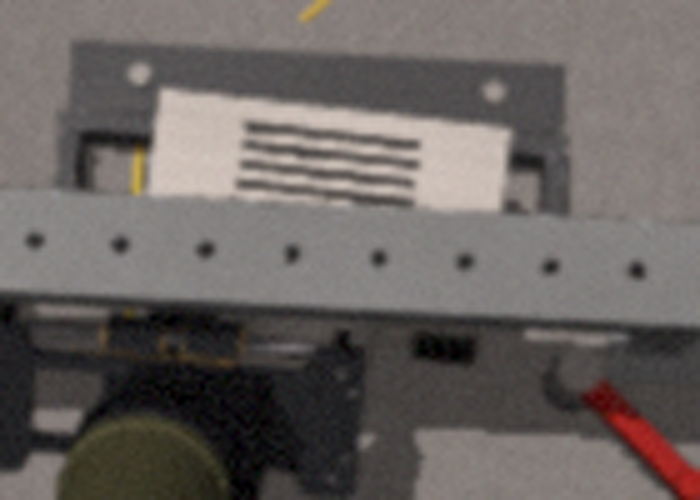

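```bash
python3 uf.py 160 89 512 128
```

```text
yaw rel bay rad -0.067 width 0.180 centre bay x -0.0556 y -0.0124
L pad world [0.5856 0.0707] far corner bay x 0.0003
R pad world [ 0.5737 -0.0688] far corner bay x -0.0118
```

>>> carry_out --plan '[{"fingers": 1, "dx": 0.55, "dy": -0.03, "dz": -0.31, "rx": 0, "ry": 0, "rz": 0}, {"fingers": 1, "dx": 0.55, "dy": -0.03, "dz": -0.31, "rx": 0, "ry": 0, "rz": 0}, {"fingers": 1, "dx": -0.05, "dy": -0.91, "dz": 0, "rx": 0, "ry": 0, "rz": 0}, {"fingers": 1, "dx": -0.05, "dy": -0.91, "dz": 0, "rx": 0, "ry": 0, "rz": 0}, {"fingers": 1, "dx": -0.05, "dy": -0.91, "dz": 0, "rx": 0, "ry": 0, "rz": 0}, {"fingers": 1, "dx": -0.05, "dy": -0.91, "dz": 0, "rx": 0, "ry": 0, "rz": 0}, {"fingers": 1, "dx": -0.05, "dy": -0.91, "dz": 0, "rx": 0, "ry": 0, "rz": 0}, {"fingers": 1, "dx": 0, "dy": 0, "dz": 0, "rx": -0.39, "ry": 0.02, "rz": -0.7}]'

```text
time_s: 21.8
tool_pos: [0.5429, -0.0724, 0.051]
tool_rot: [178.3, 29.5, -179.3]
force: [-0.6, 0.9, -0.5]
grip_width: 0.0006
```

```bash
python3 look2.py u18; python3 -c "
from h import *
d=cam('side');crop(d,225,140,385,300,4,'pics/s18.png')"
```

```text
21.8 [-27.3  -2.8  36.6 134.5 -15.3  19.7 113.9]
[[-0.871 -0.028  0.491]
 [-0.011  0.999  0.036]
 [-0.492  0.026 -0.87 ]]
```

View pics/s18.png

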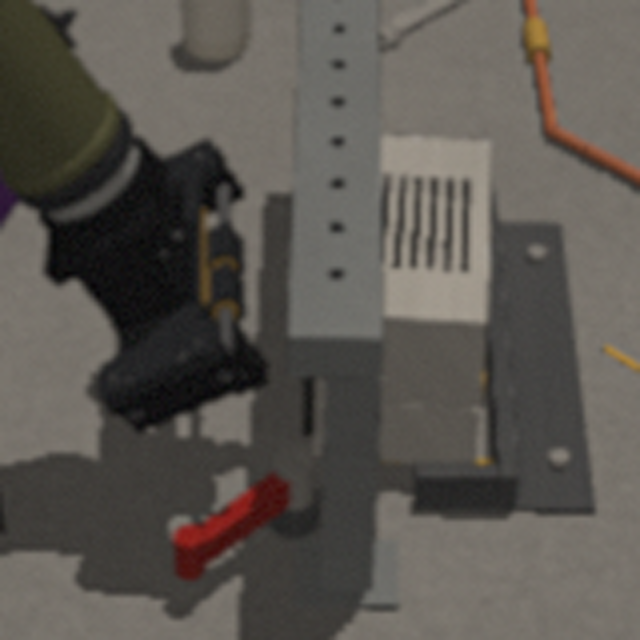

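>>> carry_out --plan '[{"fingers": 1, "dx": -0.2, "dy": -0.01, "dz": 0.12, "rx": 0, "ry": 0, "rz": 0}, {"fingers": 1, "dx": -0.2, "dy": -0.01, "dz": 0.12, "rx": 0, "ry": 0, "rz": 0}, {"fingers": 1, "dx": -0.2, "dy": -0.01, "dz": 0.11, "rx": 0, "ry": 0, "rz": 0}, {"fingers": 1, "dx": -0.2, "dy": -0.01, "dz": 0.11, "rx": 0, "ry": 0, "rz": 0}, {"fingers": 1, "dx": -0.1, "dy": 0, "dz": 0.055, "rx": 0, "ry": 0, "rz": 0}, {"fingers": 1, "dx": 0, "dy": 0, "dz": 0, "rx": 0, "ry": 0, "rz": 0}]'

```text
time_s: 22.65
tool_pos: [0.5702, -0.071, 0.0481]
tool_rot: [178.1, 29.0, -179.4]
force: [-18.7, -2.7, 13.9]
grip_width: 0.0002
```

```bash
python3 look2.py u19
```

```text
22.65 [-27.9   2.   37.2 130.9 -22.5  20.6 119.3]
[[-0.875 -0.027  0.484]
 [-0.009  0.999  0.038]
 [-0.484  0.029 -0.874]]
```

View pics/u19.png

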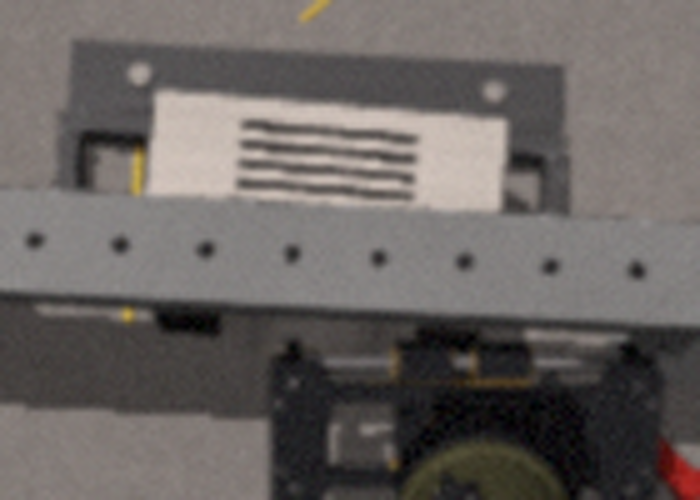

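>>> carry_out --plan '[{"fingers": 1, "dx": -0.1, "dy": 0, "dz": 0.05, "rx": 0, "ry": 0, "rz": 0}, {"fingers": 1, "dx": -0.1, "dy": 0, "dz": 0.05, "rx": 0, "ry": 0, "rz": 0}, {"fingers": 1, "dx": 0, "dy": 0, "dz": 0, "rx": 0, "ry": 0, "rz": 0}]'

```text
time_s: 23.08
tool_pos: [0.5762, -0.0724, 0.0478]
tool_rot: [178.2, 28.9, -179.5]
force: [-18.0, -5.6, 10.3]
grip_width: 0.0005
```

```bash
python3 look2.py u20
```

```text
23.075 [-27.7   3.   37.2 130.1 -23.7  20.7 120.2]
[[-0.875 -0.025  0.483]
 [-0.008  0.999  0.037]
 [-0.484  0.028 -0.875]]
```

View pics/u20.png

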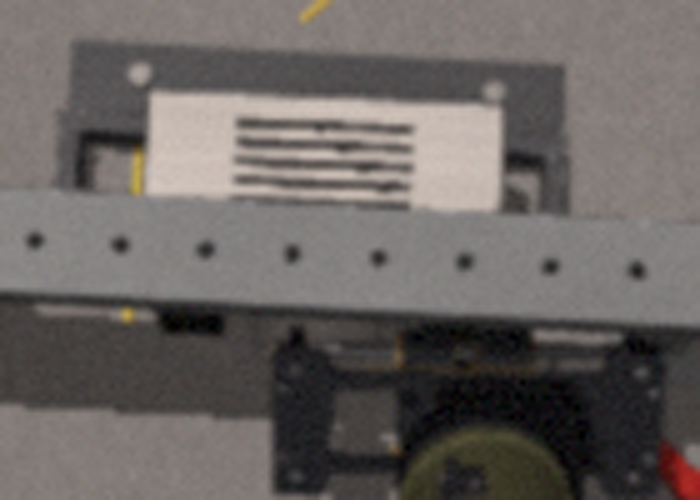

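```bash
python3 uf.py 149 92 503 105; python3 -c "
from h import *
d=cam('side');crop(d,225,140,385,300,4,'pics/s20.png')"
```

```text
yaw rel bay rad 0.008 width 0.180 centre bay x -0.0507 y -0.0110
L pad world [0.585 0.068] far corner bay x -0.0015
R pad world [ 0.5837 -0.072 ] far corner bay x 0.0
```

View pics/s20.png

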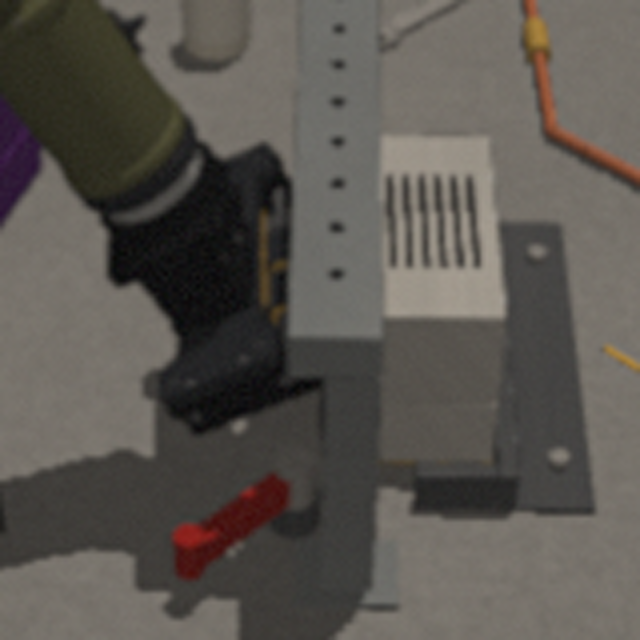

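Run:
```python
from h import *
np.set_printoptions(precision=4,suppress=True)
d=cam('top')
yb=np.radians(-1.0); ex=np.array([np.cos(yb),np.sin(yb),0]); ey=np.array([-ex[1],ex[0],0]); O=np.array([.6923,.0076,0])
P=toz(d,[(220+641.5/5-.5,170+284.5/5-.5)],.051)[0]
b=np.array([(P-O)@ex,(P-O)@ey]); r=b-[-.122,-.150]; print(P,b,np.linalg.norm(r),np.arctan2(-r[0],r[1])%6.28)
print('mug',toz(d,[(447,262),(455,243)],.09)); print('tray',toz(d,[(445,180)],.035))
```

```text
[ 0.5073 -0.2001  0.051 ] [-0.1813 -0.2109] 0.0850423606333141 2.369461265575399
mug [[ 0.4205 -0.4417  0.09  ]
 [ 0.4686 -0.4632  0.09  ]]
tray [[ 0.643  -0.4645  0.035 ]]
```

>>> carry_out --plan '[{"fingers": 1, "dx": 0.55, "dy": 0.01, "dz": -0.32, "rx": 0, "ry": 0, "rz": 0}, {"fingers": 1, "dx": 0.4, "dy": 0, "dz": -0.7, "rx": 0, "ry": 0, "rz": 0}, {"fingers": 1, "dx": -0.1, "dy": 0, "dz": -0.7, "rx": 0, "ry": 0, "rz": 0}, {"fingers": 1, "dx": 0, "dy": 0, "dz": 0, "rx": 0, "ry": 0, "rz": 0}]'

```text
time_s: 23.78
tool_pos: [0.5341, -0.0721, 0.0849]
tool_rot: [178.2, 29.6, -179.3]
force: [0.3, 0.2, 0.5]
grip_width: 0.0006
```

```bash
python3 look2.py u21
```

```text
23.775 [-26.6  -8.9  34.7 134.   -3.8  24.4 103.4]
[[-0.869 -0.028  0.493]
 [-0.011  0.999  0.038]
 [-0.494  0.028 -0.869]]
```

View pics/u21.png

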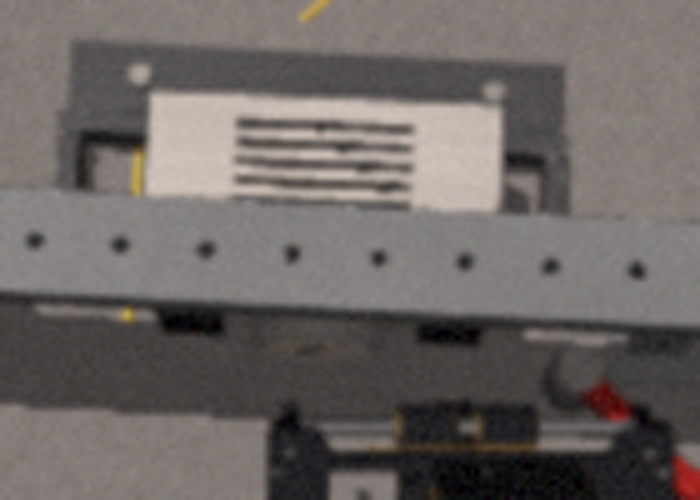

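```bash
cat > arc.py <<'E'
import numpy as np
yb=np.radians(-1.0); ex=np.array([np.cos(yb),np.sin(yb)]); ey=np.array([-ex[1],ex[0]]); O=np.array([.6923,.0076])
piv=np.array([-.122,-.150])
def wp(th,psi,rc,zt=.024,lean=30):
    t=np.radians(lean); tp=np.tan(t)
    # finger footprint in heading frame at heights .025-.045
    xs=[-(.045-zt)*tp-.0095/np.cos(t), .0095*np.cos(t)]
    C=np.array([[x,y] for x in xs for y in(-.015,.015)])
    a=np.radians(psi)-yb; Rm=np.array([[np.cos(a),-np.sin(a)],[np.sin(a),np.cos(a)]]); C=C@Rm.T
    d=np.array([-np.sin(th),np.cos(th)]); n=-np.array([np.cos(th),np.sin(th)])
    k=np.argmin(C@n); T=piv+d*rc+n*.007-C[k]
    return O+ex*T[0]+ey*T[1],T,k
if __name__=="__main__":
    for psi in (0,-12):
        for th in (2.37,2.1,1.8,1.57,1.3,1.0,.7,.4,.2,0): 
            W,T,k=wp(th,psi,.072); print(psi,th,W.round(4),T.round(4),k)
E
python3 arc.py
```

```text
0 2.37 [ 0.5446 -0.2109] [-0.1438 -0.2211] 1
0 2.1 [ 0.5314 -0.1966] [-0.1573 -0.207 ] 1
0 1.8 [ 0.5219 -0.1772] [-0.1672 -0.1878] 1
0 1.57 [ 0.4874 -0.1609] [-0.202  -0.1721] 3
0 1.3 [ 0.4885 -0.1415] [-0.2012 -0.1526] 3
0 1.0 [ 0.4957 -0.1211] [-0.1943 -0.1321] 3
0 0.7 [ 0.5086 -0.1038] [-0.1817 -0.1146] 3
0 0.4 [ 0.5261 -0.0911] [-0.1644 -0.1016] 3
0 0.2 [ 0.5395 -0.0857] [-0.1511 -0.096 ] 3
0 0 [ 0.5537 -0.0531] [-0.1375 -0.0631] 2
-12 2.37 [ 0.541  -0.2154] [-0.1474 -0.2256] 1
-12 2.1 [ 0.5278 -0.2011] [-0.1608 -0.2115] 1
-12 1.8 [ 0.5183 -0.1817] [-0.1707 -0.1923] 1
-12 1.57 [ 0.5151 -0.1654] [-0.1742 -0.1761] 1
-12 1.3 [ 0.4855 -0.1395] [-0.2042 -0.1506] 3
-12 1.0 [ 0.4928 -0.1191] [-0.1973 -0.1301] 3
-12 0.7 [ 0.5057 -0.1018] [-0.1847 -0.1126] 3
-12 0.4 [ 0.5232 -0.089 ] [-0.1674 -0.0996] 3
-12 0.2 [ 0.5366 -0.0837] [-0.1541 -0.094 ] 3
-12 0 [ 0.5508 -0.0811] [-0.1399 -0.0912] 3
```

>>> carry_out --plan '[{"fingers": 1, "dx": 0.01, "dy": -0.86, "dz": -0.03, "rx": 0, "ry": 0, "rz": 0}, {"fingers": 1, "dx": 0.01, "dy": -0.86, "dz": -0.03, "rx": 0, "ry": 0, "rz": 0}, {"fingers": 1, "dx": 0.01, "dy": -0.86, "dz": -0.03, "rx": 0, "ry": 0, "rz": 0}, {"fingers": 1, "dx": 0.01, "dy": -0.86, "dz": -0.03, "rx": 0, "ry": 0, "rz": 0}, {"fingers": 1, "dx": 0.01, "dy": -0.86, "dz": -0.03, "rx": 0, "ry": 0, "rz": 0}, {"fingers": 1, "dx": 0.01, "dy": -0.86, "dz": -0.03, "rx": 0, "ry": 0, "rz": 0}, {"fingers": 1, "dx": 0, "dy": 0, "dz": 0, "rx": 0.3, "ry": -0.02, "rz": 0.52}, {"fingers": 1, "dx": -0.52, "dy": 0.04, "dz": 0.3, "rx": 0, "ry": 0, "rz": 0}, {"fingers": 1, "dx": 0, "dy": 0, "dz": 0, "rx": 0, "ry": 0, "rz": 0}]'

```text
time_s: 24.95
tool_pos: [0.5518, -0.2273, 0.0821]
tool_rot: [178.5, 29.4, 174.9]
force: [0.1, 0.0, 0.5]
grip_width: 0.0003
```

```bash
python3 look.py t22; python3 -c "
from h import *
d=cam('side');crop(d,225,160,385,320,4,'pics/s22.png')"
```

```text
24.95 [-32.6   3.2  62.  126.2 -33.   29.5 139.8]
[[-0.868  0.076  0.491]
 [ 0.077  0.997 -0.017]
 [-0.49   0.023 -0.871]]
```

View pics/s22.png

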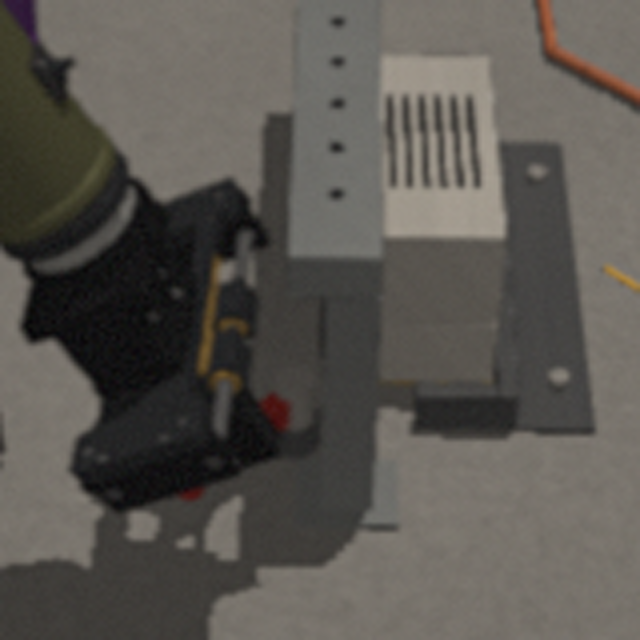

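View pics/t22.png

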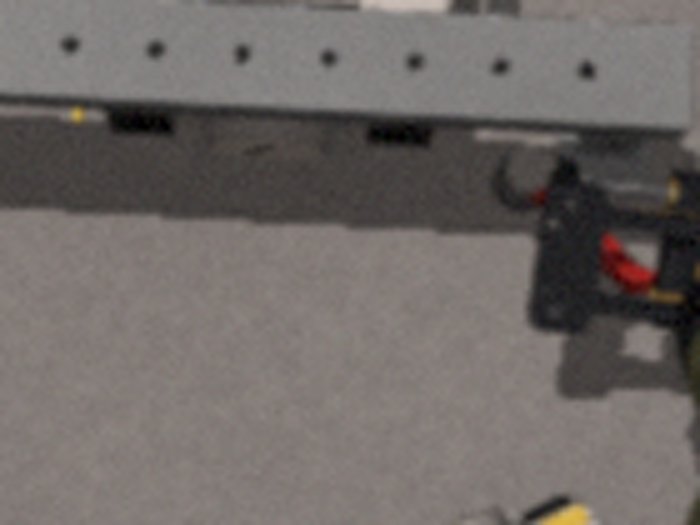

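>>> carry_out --plan '[{"fingers": 1, "dx": 0.46, "dy": -0.02, "dz": 0.81, "rx": 0, "ry": 0, "rz": 0}, {"fingers": 1, "dx": 0.46, "dy": -0.02, "dz": 0.81, "rx": 0, "ry": 0, "rz": 0}, {"fingers": 1, "dx": 0, "dy": 0, "dz": 0, "rx": 0, "ry": 0, "rz": 0}]'

```text
time_s: 25.42
tool_pos: [0.5487, -0.2283, 0.035]
tool_rot: [178.4, 29.2, 174.7]
force: [0.0, -0.6, 0.3]
grip_width: 0.0004
```

```bash
cat > seg.py <<'E'
import sys
from h import *
o,p,M=st(); print(o['time_s'],p.round(4),o['force'].round(1),o['qpos'].round(1))
W=eval(sys.argv[1]); a=p
for w in W:
    w=np.array(w); v=M.T@(w-a)/.03; n=int(np.ceil(np.linalg.norm(w-a)/.012)); print(n,'x',(v/n).round(2)); a=w
E
python3 seg.py "[(.541,-.214,.026),(.5295,-.199,.026),(.52,-.1795,.026),(.507,-.16,.026),(.49,-.141,.026)]"
```

```text
25.425 [ 0.5487 -0.2283  0.035 ] [ 0.  -0.6  0.3] [-16.    9.2  46.2 127.9 -47.3  26.4 152.9]
2 x [0.2  0.22 0.06]
2 x [ 0.19  0.23 -0.1 ]
2 x [ 0.16  0.31 -0.08]
2 x [ 0.21  0.31 -0.11]
3 x [ 0.18  0.2  -0.1 ]
```

>>> carry_out --plan '[{"fingers": 1, "dx": 0, "dy": 0, "dz": 0, "rx": 0.3, "ry": 0, "rz": 0.52}, {"fingers": 1, "dx": 0, "dy": 0, "dz": 0, "rx": 0.3, "ry": 0, "rz": 0.52}, {"fingers": 1, "dx": 0, "dy": 0, "dz": 0, "rx": 0, "ry": 0, "rz": 0}]'

```text
time_s: 25.8
tool_pos: [0.5518, -0.2264, 0.038]
tool_rot: [178.6, 29.2, 163.2]
force: [0.5, 0.1, 0.1]
grip_width: 0.0006
```

```bash
python3 -c "
from arc import *
for th in (2.37,2.1,1.8,1.57,1.3,1.0,.7,.4,.2,0): W,T,k=wp(th,-17,.072,.032,29); print(th,W.round(4),k)
"; python3 seg.py "[(.541,-.214,.03),(.5295,-.199,.03),(.52,-.1795,.03),(.507,-.16,.03),(.49,-.141,.03)]"
```

```text
2.37 [ 0.5344 -0.2156] 1
2.1 [ 0.5212 -0.2012] 1
1.8 [ 0.5117 -0.1819] 1
1.57 [ 0.5085 -0.1656] 1
1.3 [ 0.5096 -0.1461] 1
1.0 [ 0.4916 -0.118 ] 3
0.7 [ 0.5045 -0.1007] 3
0.4 [ 0.522 -0.088] 3
0.2 [ 0.5354 -0.0826] 3
0 [ 0.5496 -0.0801] 3
25.8 [ 0.5518 -0.2264  0.038 ] [0.5 0.1 0.1] [-28.6   7.8  53.6 129.4 -33.1  19.8 125.4]
2 x [0.27 0.15 0.01]
2 x [ 0.22  0.19 -0.12]
2 x [ 0.21  0.27 -0.11]
2 x [ 0.26  0.25 -0.14]
3 x [ 0.21  0.15 -0.11]
```

```bash
python3 seg.py "[(.55,-.226,.03),(.5344,-.2156,.03),(.521,-.201,.03),(.511,-.181,.03),(.506,-.163,.03),(.497,-.143,.03)]"
```

```text
25.8 [ 0.5518 -0.2264  0.038 ] [0.5 0.1 0.1] [-28.6   7.8  53.6 129.4 -33.1  19.8 125.4]
1 x [ 0.18 -0.01  0.2 ]
2 x [ 0.26  0.09 -0.14]
2 x [ 0.25  0.17 -0.13]
2 x [ 0.22  0.27 -0.12]
2 x [ 0.15  0.26 -0.07]
2 x [ 0.21  0.28 -0.11]
```

>>> carry_out --plan '[{"fingers": 1, "dx": 0.18, "dy": 0, "dz": 0.2, "rx": 0, "ry": 0, "rz": 0}, {"fingers": 1, "dx": 0.26, "dy": 0.09, "dz": -0.14, "rx": 0, "ry": 0, "rz": 0}, {"fingers": 1, "dx": 0.26, "dy": 0.09, "dz": -0.14, "rx": 0, "ry": 0, "rz": 0}, {"fingers": 1, "dx": 0.25, "dy": 0.17, "dz": -0.13, "rx": 0, "ry": 0, "rz": 0}, {"fingers": 1, "dx": 0.25, "dy": 0.17, "dz": -0.13, "rx": 0, "ry": 0, "rz": 0}, {"fingers": 1, "dx": 0.22, "dy": 0.27, "dz": -0.12, "rx": 0, "ry": 0, "rz": 0}, {"fingers": 1, "dx": 0.22, "dy": 0.27, "dz": -0.12, "rx": 0, "ry": 0, "rz": 0}]'

```text
time_s: 26.68
tool_pos: [0.5111, -0.1837, 0.0299]
tool_rot: [178.6, 29.2, 163.0]
force: [1.1, -1.4, 0.1]
grip_width: 0.0004
```

```bash
python3 look.py t23; python3 seg.py "[(.506,-.163,.03),(.497,-.143,.03)]"; python3 -c "
from h import *
d=cam('side');crop(d,225,180,385,320,4,'pics/s23.png')"
```

```text
26.675 [-39.2  -2.4  58.1 136.6  -2.   15.5  94.6]
[[-0.835  0.282  0.474]
 [ 0.255  0.959 -0.12 ]
 [-0.488  0.021 -0.873]]
26.725 [ 0.5106 -0.1821  0.0295] [0.6 0.6 2. ] [-39.2  -2.5  58.  136.7  -1.8  15.5  94.3]
2 x [ 0.14  0.28 -0.08]
2 x [ 0.21  0.28 -0.11]
```

View pics/s23.png

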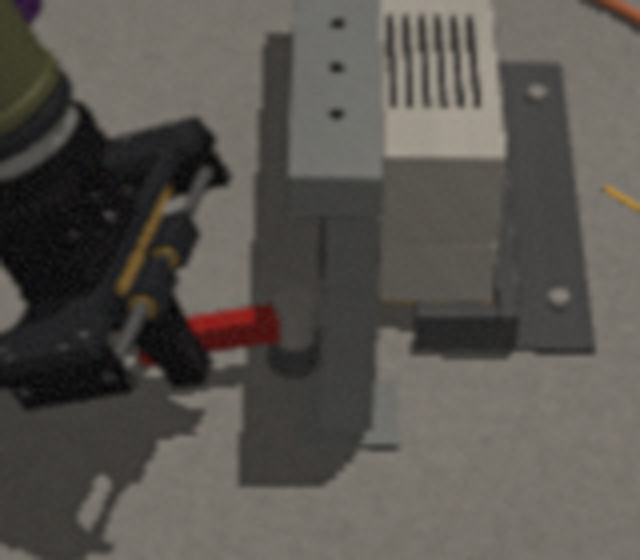

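View pics/t23.png

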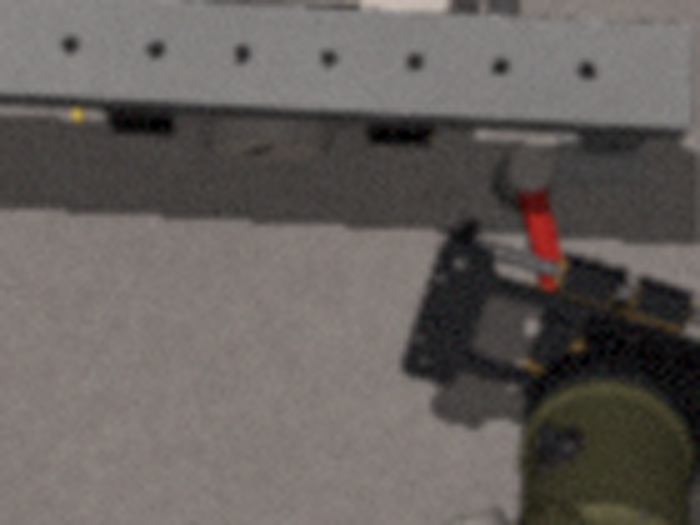

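>>> carry_out --plan '[{"fingers": 1, "dx": 0.14, "dy": 0.28, "dz": -0.07, "rx": 0, "ry": 0.35, "rz": 0}, {"fingers": 1, "dx": 0.14, "dy": 0.28, "dz": -0.06, "rx": 0, "ry": 0.35, "rz": 0}, {"fingers": 1, "dx": 0.21, "dy": 0.28, "dz": -0.09, "rx": 0, "ry": 0, "rz": 0}, {"fingers": 1, "dx": 0.21, "dy": 0.28, "dz": -0.09, "rx": 0, "ry": 0, "rz": 0}]'

```text
time_s: 27.28
tool_pos: [0.4997, -0.145, 0.0308]
tool_rot: [178.7, 22.3, 163.2]
force: [0.1, -2.2, 1.0]
grip_width: 0.0004
```

```bash
python3 look.py t24; python3 -c "
from arc import *
for th in (1.3,1.0,.7,.4,.2,0): W,T,k=wp(th,-17,.066,.03,23); print(th,W.round(4),k)
"; python3 seg.py "[(.494,-.122,.03),(.506,-.105,.03),(.5205,-.094,.03)]"
```

```text
27.275 [-41.3  -2.8  54.8 133.8   4.8  25.5  83.4]
[[-0.886  0.281  0.369]
 [ 0.268  0.959 -0.088]
 [-0.379  0.021 -0.925]]
1.3 [ 0.514  -0.1474] 1
1.0 [ 0.4962 -0.1212] 3
0.7 [ 0.5079 -0.1052] 3
0.4 [ 0.5238 -0.0934] 3
0.2 [ 0.5361 -0.0884] 3
0 [ 0.5491 -0.0859] 3
27.325 [ 0.4983 -0.1433  0.0299] [-0.1 -0.4 -0.2] [-41.3  -2.9  54.6 133.9   4.9  25.6  83.2]
2 x [ 0.16  0.32 -0.06]
2 x [-0.1   0.33  0.05]
2 x [-0.17  0.24  0.07]
```

View pics/t24.png

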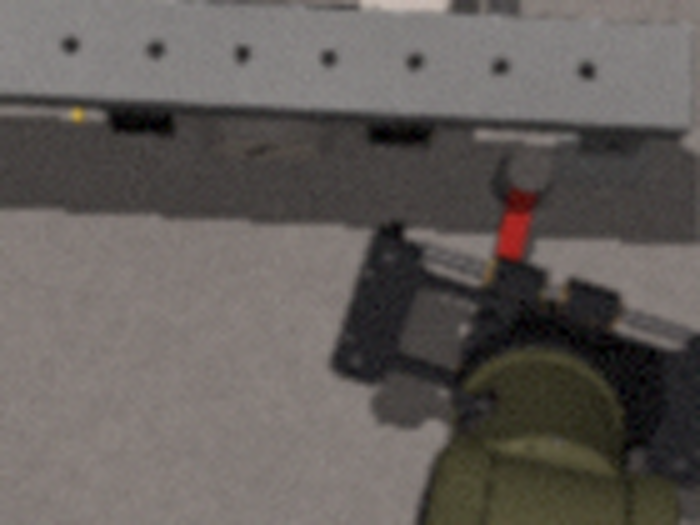

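>>> carry_out --plan '[{"fingers": 1, "dx": 0.16, "dy": 0.32, "dz": -0.06, "rx": 0, "ry": 0, "rz": 0}, {"fingers": 1, "dx": 0.16, "dy": 0.32, "dz": -0.06, "rx": 0, "ry": 0, "rz": 0}, {"fingers": 1, "dx": -0.1, "dy": 0.33, "dz": 0.05, "rx": 0, "ry": 0, "rz": 0}, {"fingers": 1, "dx": -0.1, "dy": 0.33, "dz": 0.05, "rx": 0, "ry": 0, "rz": 0}, {"fingers": 1, "dx": -0.17, "dy": 0.24, "dz": 0.07, "rx": 0, "ry": 0, "rz": 0}, {"fingers": 1, "dx": -0.17, "dy": 0.24, "dz": 0.07, "rx": 0, "ry": 0, "rz": 0}]'

```text
time_s: 28.08
tool_pos: [0.5204, -0.0942, 0.0293]
tool_rot: [178.7, 22.1, 163.2]
force: [-2.1, -0.5, -1.5]
grip_width: 0.0005
```

```bash
python3 look.py t25; python3 seg.py "[(.536,-.088,.03),(.548,-.086,.03)]"; python3 -c "
from h import *
d=cam('side');crop(d,225,180,385,320,4,'pics/s25.png')"
```

```text
28.075 [-4.360e+01 -1.000e-01  4.960e+01  1.325e+02  6.600e+00  2.580e+01
  7.410e+01]
[[-0.887  0.282  0.366]
 [ 0.268  0.959 -0.088]
 [-0.375  0.02  -0.927]]
28.125 [ 0.5219 -0.0935  0.0299] [-0.4  0.6 -0.2] [-43.7  -0.   49.6 132.4   6.5  25.7  74.1]
2 x [-0.18  0.15  0.08]
2 x [-0.17  0.09  0.07]
```

View pics/t25.png

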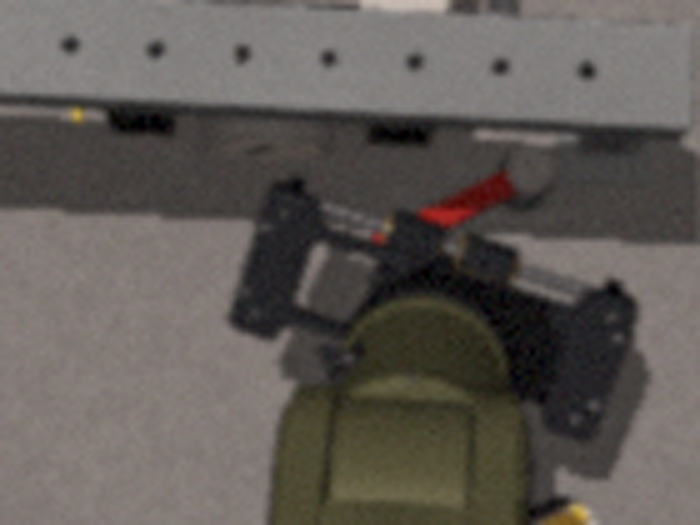

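View pics/s25.png

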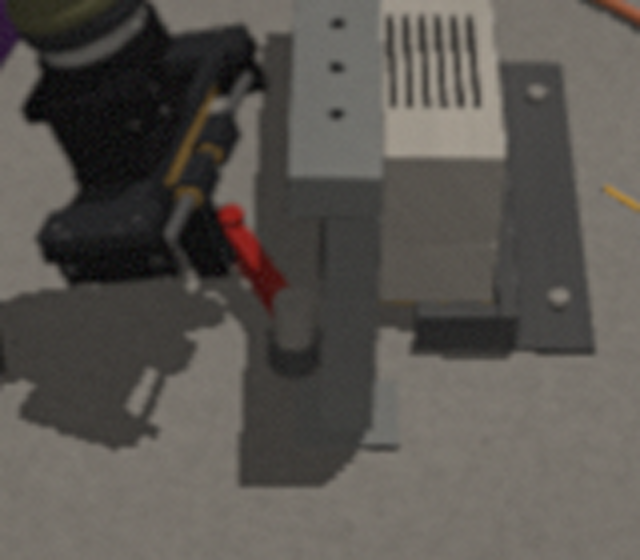

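>>> carry_out --plan '[{"fingers": 1, "dx": 0.22, "dy": -0.07, "dz": -0.17, "rx": 0, "ry": 0, "rz": 0}, {"fingers": 1, "dx": 0, "dy": 0, "dz": 0, "rx": -0.31, "ry": 0.02, "rz": -0.77}, {"fingers": 1, "dx": 0, "dy": 0, "dz": 0, "rx": -0.31, "ry": 0.02, "rz": -0.77}, {"fingers": 1, "dx": 0, "dy": 0, "dz": 0, "rx": -0.31, "ry": 0.02, "rz": -0.77}, {"fingers": 1, "dx": 0, "dy": 0, "dz": 0, "rx": 0, "ry": -0.35, "rz": 0}, {"fingers": 1, "dx": 0, "dy": 0, "dz": 0, "rx": 0, "ry": 0, "rz": 0}]'

```text
time_s: 28.92
tool_pos: [0.5102, -0.0946, 0.0308]
tool_rot: [178.6, 25.2, -176.9]
force: [-0.3, -0.8, 0.1]
grip_width: 0.0003
```

```bash
python3 look.py t26; python3 -c "
from arc import *
for th in (.45,.2,0): W,T,k=wp(th,8,.066,.034,28); print(th,W.round(4),k)
"; python3 seg.py "[(.53,-.092,.034),(.543,-.09,.034),(.553,-.088,.034)]"
```

```text
28.925 [-45.4  -3.9  59.  135.3 -13.4  23.6 118.9]
[[-0.904 -0.065  0.423]
 [-0.049  0.998  0.047]
 [-0.425  0.022 -0.905]]
0.45 [ 0.5275 -0.0993] 3
0.2 [ 0.5426 -0.0926] 3
0 [ 0.5515 -0.0604] 2
28.975 [ 0.5109 -0.0945  0.0312] [ 0.3 -0.5  0.3] [-45.4  -3.8  59.  135.2 -13.4  23.6 118.9]
2 x [-0.31  0.02  0.09]
2 x [-0.2   0.02  0.09]
1 x [-0.3   0.04  0.14]
```

View pics/t26.png

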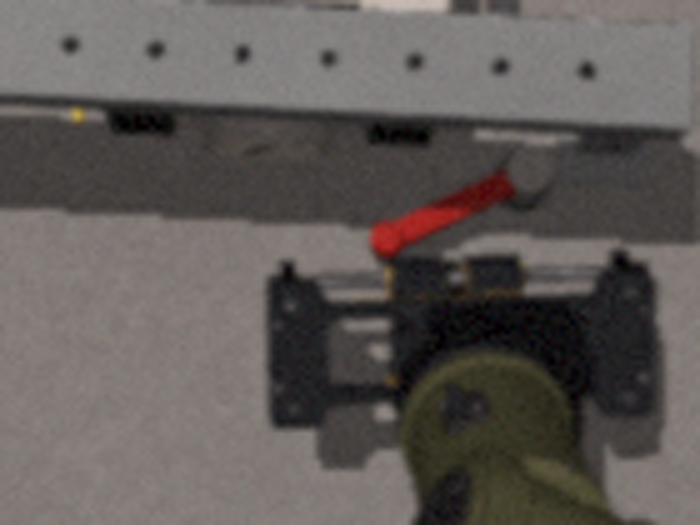

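>>> carry_out --plan '[{"fingers": 1, "dx": -0.31, "dy": 0.02, "dz": 0.09, "rx": 0, "ry": -0.15, "rz": 0}, {"fingers": 1, "dx": -0.31, "dy": 0.02, "dz": 0.11, "rx": 0, "ry": -0.15, "rz": 0}, {"fingers": 1, "dx": -0.2, "dy": 0.02, "dz": 0.1, "rx": 0, "ry": 0, "rz": 0}, {"fingers": 1, "dx": -0.2, "dy": 0.02, "dz": 0.1, "rx": 0, "ry": 0, "rz": 0}, {"fingers": 1, "dx": -0.1, "dy": 0.01, "dz": 0.05, "rx": 0, "ry": 0, "rz": 0}, {"fingers": 1, "dx": 0, "dy": 0, "dz": 0, "rx": 0, "ry": 0, "rz": 0}]'

```text
time_s: 29.72
tool_pos: [0.5471, -0.0895, 0.0344]
tool_rot: [178.7, 28.2, -176.8]
force: [0.1, -0.6, -0.5]
grip_width: 0.0002
```

```bash
python3 look.py t27; python3 -c "
from h import *
d=cam('side');crop(d,225,180,385,320,4,'pics/s27.png')"
```

```text
29.725 [-49.1   2.   63.  133.3 -30.5  21.6 133.1]
[[-0.88  -0.066  0.47 ]
 [-0.049  0.998  0.048]
 [-0.472  0.02  -0.881]]
```

View pics/t27.png

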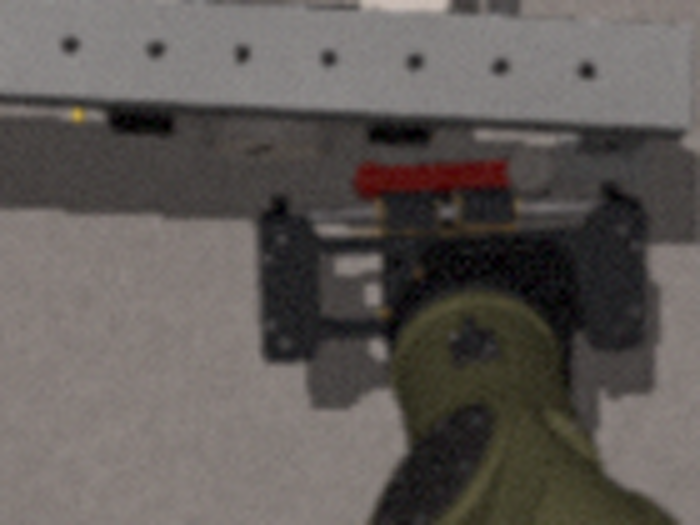

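View pics/s27.png

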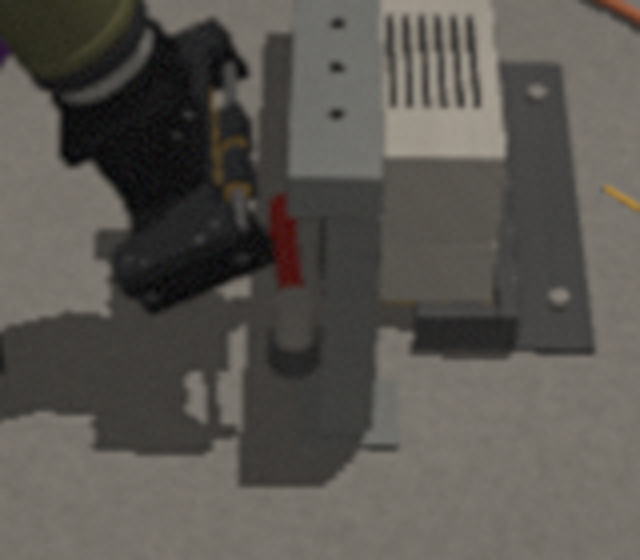

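>>> carry_out --plan '[{"fingers": 1, "dx": -0.09, "dy": 0, "dz": 0.05, "rx": 0, "ry": 0, "rz": 0}, {"fingers": 1, "dx": -0.09, "dy": 0, "dz": 0.05, "rx": 0, "ry": 0, "rz": 0}, {"fingers": 1, "dx": 0, "dy": 0, "dz": 0, "rx": 0, "ry": 0, "rz": 0}]'

```text
time_s: 30.2
tool_pos: [0.5526, -0.0891, 0.0339]
tool_rot: [178.7, 28.1, -176.9]
force: [-2.3, 0.8, 2.5]
grip_width: 0.0007
```

>>> carry_out --plan '[{"fingers": 1, "dx": -0.06, "dy": 0, "dz": 0.03, "rx": 0, "ry": 0, "rz": 0}, {"fingers": 1, "dx": 0, "dy": 0, "dz": 0, "rx": 0, "ry": 0, "rz": 0}]'

```text
time_s: 30.45
tool_pos: [0.5534, -0.0889, 0.0333]
tool_rot: [178.6, 28.0, -176.9]
force: [-8.9, -0.9, 6.6]
grip_width: 0.0006
```

```bash
python3 look.py t28
```

```text
30.45 [-48.1   4.   62.3 132.5 -34.5  22.4 136.2]
[[-0.882 -0.066  0.468]
 [-0.048  0.998  0.05 ]
 [-0.47   0.022 -0.883]]
```

View pics/t28.png

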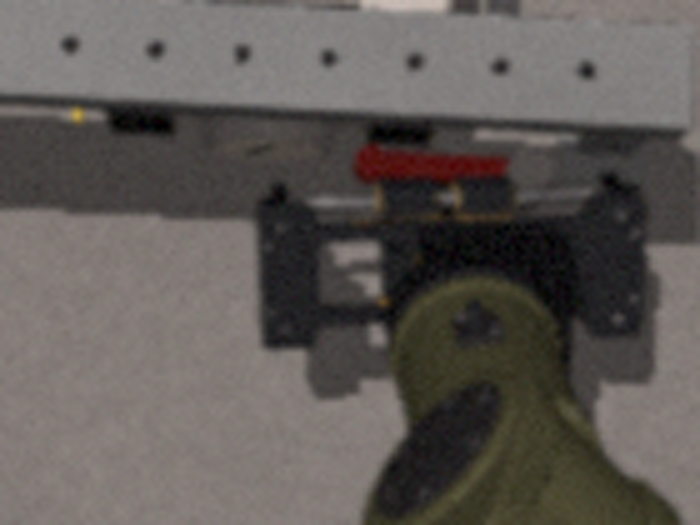

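>>> carry_out --plan '[{"fingers": 1, "dx": 0.45, "dy": 0.03, "dz": -0.24, "rx": 0, "ry": 0, "rz": 0}, {"fingers": 1, "dx": 0.45, "dy": 0.03, "dz": -0.24, "rx": 0, "ry": 0, "rz": 0}, {"fingers": 1, "dx": 0.35, "dy": 0.02, "dz": -0.7, "rx": 0, "ry": 0, "rz": 0}, {"fingers": 1, "dx": 0, "dy": 0, "dz": -0.9, "rx": 0, "ry": 0, "rz": 0}, {"fingers": 1, "dx": 0, "dy": 0, "dz": 0, "rx": 0, "ry": 0, "rz": 0}]'

```text
time_s: 31.12
tool_pos: [0.4937, -0.0921, 0.0739]
tool_rot: [178.6, 28.5, -177.0]
force: [0.6, -0.2, 0.0]
grip_width: 0.0003
```

```bash
python3 look.py t29; python3 look2.py u29; python3 -c "
from h import *
d=cam('side');cv2.imwrite('pics/s29.png',d['color'][:,:,::-1])"
```

```text
31.125 [-35.3 -16.   46.6 137.7   6.   26.3 101.6]
[[-0.878 -0.065  0.475]
 [-0.047  0.998  0.05 ]
 [-0.477  0.021 -0.879]]
31.175 [-35.5 -15.9  46.8 137.7   5.9  26.2 101.7]
[[-0.879 -0.064  0.473]
 [-0.047  0.998  0.049]
 [-0.475  0.021 -0.88 ]]
```

View pics/t29.png

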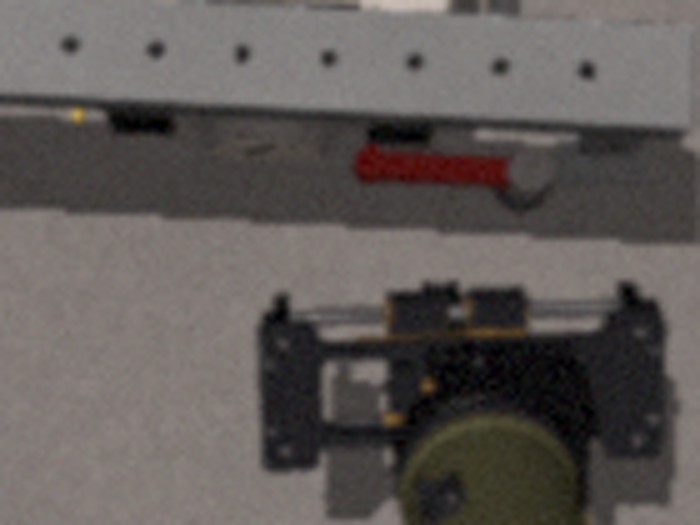

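View pics/u29.png

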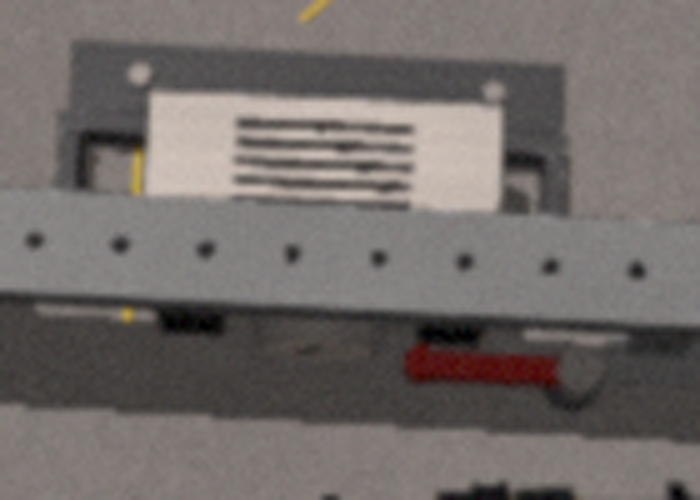

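View pics/s29.png

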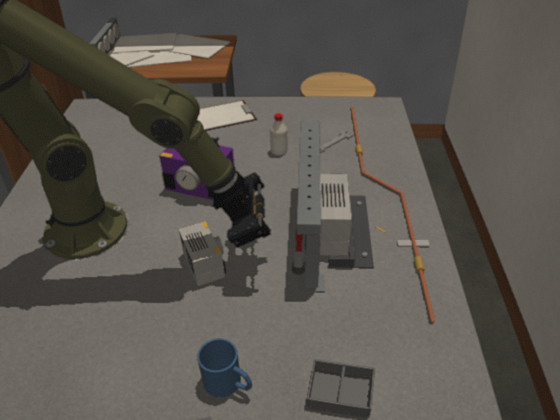

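```bash
python3 uf.py 149 92 503 105; python3 -c "
from cell import sensors,ticket
o=sensors.get_obs();print(o['force'],o['joint_velocities'].round(1))
print(ticket.sign_off())"
```

```text
yaw rel bay rad 0.008 width 0.180 centre bay x -0.0507 y -0.0110
L pad world [0.585 0.068] far corner bay x -0.0015
R pad world [ 0.5837 -0.072 ] far corner bay x 0.0
[ 0.09635887  0.6576808  -0.13552207] [-0.6  0.5  0.1  0.1  0.3  0.2 -0.3]
the job is handed in; nothing more can be done
None
```

I walked the unit into its bay, swung the red latch shut in front of its right pad, backed the tool clear and handed the job in at about 31 s; no verdict came back.

- **Swings:** I pushed the pads left, right, left, right, left, right. From the top camera, the first three left the unit at about -0.133, +0.149 and -0.135 rad to the bay; each needed at least 0.09.
- **Unit at the end:** the unit's centre is at about x = -0.051 m and y = -0.011 m in the bay frame. It is about 0.008 rad off square, with its far face on the stop. These come from pixels I picked by eye, and the camera calibration is good to about 2 mm.
- **Latch:** the push force rose to about 11 N at the end of travel. After I let go, the bar looked parallel to the bridge beam, so I read it as fully shut. I did not measure its final angle.
- **Contacts:** the wrist force was near zero before hand-in. In the last side picture the bottle, mug, tray and wrench looked undisturbed. I had no direct reading of force on the gauge or bridge, so I kept clear of them by geometry.

The arm could not lean the full 40 degrees that close to its base, so I used 16 to 30 degrees. None of the final checks failed or disagreed.

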